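Swap the load of the craft-room drying cabinet

ROBOT

A 6-joint arm with a two-finger parallel gripper is mounted at the origin on the work surface. World frame = base frame: x ahead of the robot, y to its left, z up, the work surface at z = 0. Lengths are in m, angles in rad, forces in N, time in s.
With the tool pointing down it reaches from about 0.425 to 0.95 m from the base axis. Payload 3.5 kg.
Tool frame: the origin (TCP) lies on the centre line of the jaws, within the pads' length; the fingertips stand 19 mm ahead of it and the grasp point (between the pads) is the TCP; z points along the fingers, y is the line along which they close (so a half turn about z gives the same grasp; the last joint's range is limited). The gripper opens to 85 mm and grips with 20 to 120 N. Pads are 22 mm wide; open, the fingers measure 114 mm over their backs; the gripper's body (76 mm by 85 mm) begins 54 mm behind the grasp point. The pads swing forward as they close: fully open they stand 13 mm farther back than shut.
Start: joints at [1.005, 0.286, 1.577, -0, 1.279, -0.15], TCP at [0.273, 0.617, 0.25] pointing down, gripper open.
Joint ranges: [-2.77, 2.77], [-0.9, 2.22], [0.21, 2.48], [-1.53, 4.67], [0.24, 2.81], [-2.84, 2.84]. Speed limits (rad/s): [2.79, 2.79, 3.14, 3.14, 3.14, 3.14].

INTERFACE

Orientations are given as a unit quaternion [x, y, z, w].
In Python, from plant import ctrl, imaging gives the robot as it stands. The module is installed in compiled form; this text tells all that it offers.
- The arm moves only by the shell command python3 -m handwheel 'ROWS' [OPENING] [FORCE]. ROWS is JSON, one flat list of numbers, 6 for each row, row after row: the shift along the world's x, y, z in units of 150 mm (1.0 is 150 mm), then the turn, a rotation vector about the world's x, y, z in units of 90 degrees (1.0 is 90 degrees). In form: [tx, ty, tz, rx, ry, rz, tx, ty, tz, rx, ry, rz, ...]. A call has 1 to 5 rows; each row shifts and turns the commanded pose from where the row before left it; what a row does not reach is not made up. A row lasts 1/12 s, in which the tool goes at most 41.7 mm and 7.16 degrees, less where a joint would pass 70% of its speed; a pose out of reach is approached as far as the arm can. A call with a number of a shift or a turn outside -1 to 1 is refused whole. A call with a gripper value outside its range is refused whole. OPENING is the opening, from 0 (shut) to 1 (fully open), set as the call begins (- or left out, the last holds). The fingers move at their own pace and stop on an object; FORCE is the grip in N (left out, the last holds). Time passes only in rows, so rows that do not move let the fingers close. It gives the time, the measured TCP pose, the force, the opening and the grip force at its end, in the units of the state.
- ctrl.get_state(): the state, without advancing time (a new reading comes with each control period).
- imaging.read_camera(name): name is "side" or "top" or "wrist"; returns (picture, depth): 420x560x3 uint8, blue, green, red; 420x560 float32, m along the optical axis (not along the pixel's ray), 0 where there is no reading.
- imaging.get_calibration(name): a dict with "fovy" (degrees; the focal length in pixels is half the picture's height over the tangent of half this angle, whatever the lens; pixels are square), "cx", "cy" (the principal point, pixels), "R" (3x3) and "t" (3): a world point X has camera coordinates R X + t. Camera axes: x right, y down, z forward; pixel columns grow to the right and rows downward; lengths in m; the calibration is good to about 2 mm. The wrist camera is an equidistant fisheye: a pixel r from the principal point sees the ray r / f radians off the axis. A picture is of the moment at which its call begins: read the wrist's pose just before it. get_calibration takes no time and is no camera call; for the wrist camera it gives the pose at the moment of the call.
- ctrl.sign_off(): hands the job in; it is judged then, once.
The state is a dict: "time": time; "qpos": joint angles; "dq": joint speeds; "joint_efforts": joint torques, N m; "eef_pos": TCP position; "tcp_rot": TCP orientation; "contact_force": force on the tool from outside, world axes, zero at the start; "wrist_torque": the same for the moment, N m; "opening": opening from 0.0 (shut) to 1.0 (fully open); "finger_force": force on a finger pad.
Only numpy, scipy, OpenCV 4.12 (cv2) and the standard library are available. Lean on these libraries where they do the work, as an engineer would, in place of code of your own. Each camera call takes 0.05 s, during which the arm holds its last target. There are 200 camera calls.

TASK

Pull the drying cabinet's front door all the way down (its rack comes out with it), take the dry green tags off the rack and lay them flat beside one another in the stick tray, painted face up, and lay every freshly painted tag from the table flat in a bay of the rack, one to a bay, painted face up and lined up with the bay with its ear towards the door. When all of that is done, push the door fully shut again, and only then start the fan by setting its lever in line with the green mark. Do not knock over the bottles or the cup.

Things in the scene. Friction and masses are not known exactly. Their poses are not given: they have to be found in the camera images.
- door (a joint): angle of the cabinet's glazed front door, rad: 0 shut (upright), 1.55 fully down (level). Bottom-hinged, opens towards cabinet -x, stays where it is left. A linkage slides the rack out over the door as it goes down and back in as it goes up: travel = 0.1032 m/rad x angle, 160 mm at 1.55 rad
- door_tab (a point): grip point of the red pull tab that stands up from the middle of the door's free edge: 34 mm wide (along cabinet y), 14 mm thick, reaching 55 mm past the door's edge; this point is 34 mm past that edge, in mid-thickness, 184 mm from the hinge line. Axes as the cabinet's when the door is shut (z along the tab); they turn with the door
- door_hinge (a point): middle of the door's hinge line, 45 mm above the table; the hinge line runs along this point's y. The door reaches 150 mm from it, is 280 mm wide and 14 mm thick
- cabinet: small white drying cabinet, 280 wide (y) x 220 deep x 195 mm high, fixed. Origin: on the table, in the middle of its front face (behind the door); x points to its back, y along its front, z up. Do not move it
- rack: aluminium rack, 112 (x) x 228 (y) mm, moved only by the door's linkage. Origin: underside, centre, 103 mm above the table; axes parallel to the cabinet's (-x is the door side). Floor 4 mm thick. Three bays centred at y = -80, 0, +80 mm, each 52 mm wide (y) x 96 mm long (x from -48 to 48 mm), with walls and 28 mm wide flat bars between them that rise 8 mm above the floor
- wet_red: freshly painted wooden tag, red on top, may be absent. Block 50 (x) x 34 (y) x 20 mm high with a bare wooden ear, 14 mm high, sticking out 16 mm at its +x end (overall x from -25 to +41 mm). Origin: underside, centre of the block; z up when the painted face is up. 50 g
- wet_red_ear (a point): centre of the ear of wet_red, 32 mm along the tag's +x from its origin
- wet_yellow: freshly painted wooden tag, yellow on top, may be absent. Block 50 (x) x 34 (y) x 20 mm high with a bare wooden ear, 14 mm high, sticking out 16 mm at its +x end (overall x from -25 to +41 mm). Origin: underside, centre of the block; z up when the painted face is up. 50 g
- wet_yellow_ear (a point): centre of the ear of wet_yellow, 32 mm along the tag's +x from its origin
- wet_blue: freshly painted wooden tag, blue on top, may be absent. Block 50 (x) x 34 (y) x 20 mm high with a bare wooden ear, 14 mm high, sticking out 16 mm at its +x end (overall x from -25 to +41 mm). Origin: underside, centre of the block; z up when the painted face is up. 50 g
- wet_blue_ear (a point): centre of the ear of wet_blue, 32 mm along the tag's +x from its origin
- dry_a: finished, dry tag, green on top, of the same shape and size as the wet ones (origin: underside, centre of the block; ear at +x). Two or three of dry_a, dry_b, dry_c are present, at the start in bays of the rack, ears towards the door
- dry_b: finished, dry tag, green on top, of the same shape and size as the wet ones (origin: underside, centre of the block; ear at +x). Two or three of dry_a, dry_b, dry_c are present, at the start in bays of the rack, ears towards the door
- dry_c: finished, dry tag, green on top, of the same shape and size as the wet ones (origin: underside, centre of the block; ear at +x). Two or three of dry_a, dry_b, dry_c are present, at the start in bays of the rack, ears towards the door
- tray: oblong tray glued from wooden craft sticks, loose, 200 (x) x 130 (y) mm outside, 180 x 110 inside, floor 4 mm, rim top at 12 mm. Origin: underside, centre
- lever (a joint): angle of the fan lever, rad: 0 upright, positive leaning to the lever box's -y (to the right seen from the robot). The green mark is at 0.45; white marks at -0.60, -0.25 and 0.10. Range -0.7 to 0.7; it stays where it is left
- lever_tip (a point): centre of the red ball (24 mm diameter) on the lever's end, 100 mm from the lever's hinge axis
- lever_box: grey fan control box, 80 (x) x 110 (y) x 35 mm high, fixed, with a black drum (radius 40 mm) bearing the marks. Origin: underside, centre. The lever's hinge axis runs along box x, 30 mm above the origin, and the lever swings in the box's y-z plane; drum top at 70 mm
- paint_red: red paint bottle, 42 mm across, 150 mm high, standing, loose, not part of the job. Origin: underside, centre
- paint_green: green paint bottle, 42 mm across, 150 mm high, standing, loose, not part of the job. Origin: underside, centre
- paint_blue: blue paint bottle, 42 mm across, 150 mm high, standing, loose, not part of the job. Origin: underside, centre
- glue: white glue bottle with red cap, 52 mm across, 130 mm high, standing, loose, not part of the job. Origin: underside, centre
- cup: white plastic cup, 68 mm across, 85 mm high, standing, loose, not part of the job. Origin: underside, centre
Mind the look-alikes: they are no part of the job. Leave any white look-alike of the wet_blue alone.

How it is judged:
By the outcome, as a careful person would: the job done as asked, in the order asked, and still so for the second after the job is handed in, with the robot touching nothing.
Of wet_red, wet_yellow, wet_blue only 2 to 3 are there at a start; the rules pass over those that are not, and their reading is None.
Of dry_a, dry_b, dry_c only 2 to 3 are there at a start; the rules pass over those that are not, and their reading is None.
At some moment in a run one of wet_red, wet_yellow, wet_blue may be knocked a few centimetres aside while the robot is not near it.
Once in a run the grip may slacken for a moment while it holds something.
It also fails if it takes over 210 s, if anything falls off the work surface, if the arm or the gripper's body presses on something with over 40 N, if the wrist force passes 120 N, or if a joint passes its speed limit or range.

## Working session

There is one attempt and no reset: what is moved stays moved. The work goes in short steps, Python scripts to look and compute and a shell command to move; the robot and the scene stay as the last step left them, time stands still between calls to the robot, and variables do not carry over. Pictures are saved under pics/ and viewed, at most 14 in all, crops included, and the job is handed in when it is done.

```bash
mkdir -p pics; ls; cat > h.py <<'E'
import numpy as np, cv2, sys
from plant import ctrl, imaging
def cal(n):
    c=imaging.get_calibration(n); f=210/np.tan(np.radians(c["fovy"])/2)
    return f,c["cx"],c["cy"],np.array(c["R"]),np.array(c["t"])
def grab(n):
    c=cal(n); im,d=imaging.read_camera(n); return im,d,c
def ray(c,n,u,v):
    f,cx,cy,R,t=c; a=np.array([(u-cx)/f,(v-cy)/f])
    if n=="wrist":
        r=np.hypot(*a)+1e-12; d=np.array([a[0]/r*np.sin(r),a[1]/r*np.sin(r),np.cos(r)])
    else: d=np.array([a[0],a[1],1.])
    return -R.T@t, R.T@d
def plane(c,n,u,v,z):
    o,d=ray(c,n,u,v); return o+d*(z-o[2])/d[2]
def cloud(im,d,c,n):
    f,cx,cy,R,t=c; v,u=np.mgrid[:420,:560]; x=(u-cx)/f; y=(v-cy)/f
    if n=="wrist":
        r=np.hypot(x,y)+1e-9; k=np.tan(r)/r; x=x*k; y=y*k
    P=np.stack([x*d,y*d,d],-1)-t; return P@R
def st():
    s=ctrl.get_state(); print({k:np.round(s[k],3).tolist() for k in("time","qpos","eef_pos","tcp_rot","contact_force","opening","finger_force")})
    return s
E
python3 - <<'E'
from h import *
st()
for n in("top","side","wrist"):
    im,d,c=grab(n); cv2.imwrite(f"pics/{n}0.png",im); np.savez(f"{n}0.npz",im=im,d=d); print(n,c[0],np.round(-c[3].T@c[4],3), np.round(c[3],2).tolist(),(d>0).mean())
E
```

```text
pics
{'time': 0.0, 'qpos': [1.005, 0.287, 1.578, -0.0, 1.279, -0.15], 'eef_pos': [0.272, 0.617, 0.249], 'tcp_rot': [0.206, 0.978, -0.001, -0.0], 'contact_force': [0.403, -0.584, -0.157], 'opening': 0.999, 'finger_force': 0.0}
top 448.0161570664938 [ 0.394 -0.032  1.608] [[0.0, -1.0, 0.01], [-1.0, -0.0, -0.1], [0.1, -0.01, -0.99]] 0.9960501700680272
side 391.78112945630033 [ 0.132 -0.942  0.82 ] [[0.9, -0.44, -0.01], [-0.25, -0.5, -0.83], [0.36, 0.74, -0.56]] 0.9959481292517007
wrist 325.19226210127806 [0.207 0.647 0.374] [[0.41, 0.91, -0.0], [0.88, -0.39, 0.28], [0.26, -0.12, -0.96]] 0.9920153061224489
```

View pics/top0.png

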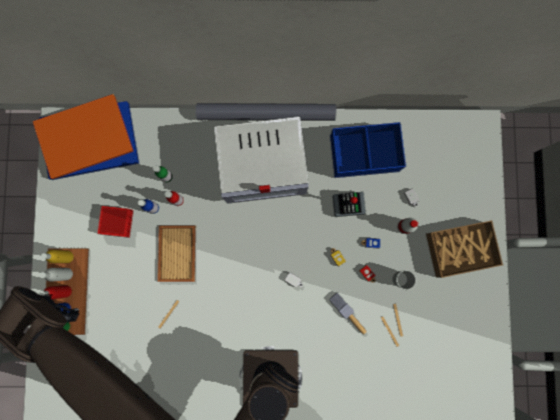

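View pics/side0.png

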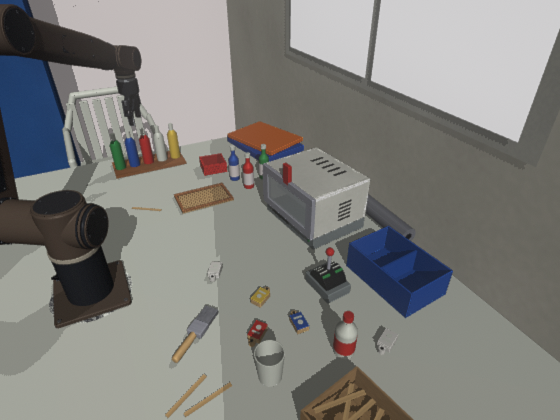

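The top view shows the cabinet at (262,160) with its tab at (264,188), the tray at (176,253) and the lever box at (349,203). The tags are yellow (338,257), blue (371,242) and red (367,272). The white look-alikes at (292,280) and (412,196) have no colour, so the coloured ones are the wet tags. The cup is at (403,280) and the glue at (409,226).

```bash
cat >> h.py <<'E'
def hsvmask(im,col):
    h=cv2.cvtColor(im,cv2.COLOR_BGR2HSV); H,S,V=h[...,0],h[...,1],h[...,2]
    r={"red":((H<8)|(H>172))&(S>130)&(V>60),"yellow":(H>18)&(H<34)&(S>110)&(V>90),"blue":(H>105)&(H<125)&(S>120)&(V>60),"green":(H>40)&(H<85)&(S>90)&(V>40)}[col]
    return r.astype(np.uint8)
E
python3 - <<'E'
from h import *
for n in("top","side"):
    z=np.load(f"{n}0.npz"); im,d=z["im"],z["d"]; c=cal(n); P=cloud(im,d,c,n)
    print(n)
    for col in("red","yellow","blue","green"):
        k,l,s,ce=cv2.connectedComponentsWithStats(hsvmask(im,col))
        for i in range(1,k):
            if 12<s[i,4]<400:
                p=np.median(P[l==i],0)
                if .3<p[0]<.95 and -.5<p[1]<.5: print(col,s[i,4],np.round(ce[i]),np.round(p,3), np.round(P[l==i].max(0),3))
    if n=="top":
        # cabinet top face, box, tray
        def rect(m,name):
            m=m.astype(np.uint8); k,l,s,ce=cv2.connectedComponentsWithStats(m); i=1+np.argmax(s[1:,4]); q=P[l==i]
            r=cv2.minAreaRect((q[:,:2]*1000).astype(np.float32)); print(name,np.round(r[0],0),np.round(r[1],0),round(r[2],1),np.round(cv2.boxPoints(r)).tolist(),np.round(np.median(q[:,2]),4))
        roi=np.zeros((420,560),bool); roi[100:215,200:325]=1
        rect(roi&(P[...,2]>.18)&(P[...,2]<.205),"cabtop")
        roi[:]=0; roi[215:290,145:205]=1; rect(roi&(P[...,2]>.0035)&(P[...,2]<.03),"tray")
        roi[:]=0; roi[185:220,325:370]=1; rect(roi&(P[...,2]>.025)&(P[...,2]<.2),"levbox")
    
t=np.load("top0.npz")["im"]; s=np.load("side0.npz")["im"]
a=cv2.resize(t[180:300,270:430],None,fx=5,fy=5,interpolation=2)
cv2.imwrite("pics/crop1.png",a)
E
```

```text
top
red 70 [264. 188.] [0.626 0.018 0.247] [0.637 0.036 0.255]
red 87 [173. 197.] [0.616 0.329 0.1  ] [0.642 0.353 1.608]
red 36 [354. 200.] [ 0.608 -0.276  0.137] [ 0.626 -0.267  0.144]
red 39 [413. 223.] [ 0.532 -0.476  0.127] [ 0.543 -0.467  0.134]
red 95 [367. 273.] [ 0.368 -0.336  0.018] [ 0.394 -0.032  1.608]
yellow 108 [337. 258.] [ 0.419 -0.234  0.018] [ 0.442 -0.032  1.608]
blue 80 [148. 205.] [0.589 0.415 0.101] [0.61  0.432 1.608]
blue 82 [373. 243.] [ 0.471 -0.363  0.018] [ 0.489 -0.338  0.028]
green 88 [162. 172.] [0.703 0.37  0.099] [0.727 0.396 0.125]
green 26 [356. 208.] [ 0.59  -0.296  0.066] [ 0.604 -0.291  0.074]
cabtop [740.  30.] [237. 281.] 7.3 [[605.0, 155.0], [640.0, -124.0], [875.0, -94.0], [840.0, 184.0]] 0.1942
tray [434. 332.] [206. 153.] 4.2 [[325.0, 401.0], [336.0, 248.0], [542.0, 264.0], [531.0, 416.0]] 0.0073
levbox [ 610. -278.] [ 80. 111.] 5.7 [[564.0, -227.0], [575.0, -337.0], [655.0, -329.0], [644.0, -219.0]] 0.0551
side
red 101 [248. 167.] [0.616 0.325 0.095] [0.634 0.338 0.126]
red 141 [287. 173.] [0.623 0.008 0.223] [0.633 0.03  0.251]
red 25 [249. 186.] [0.615 0.319 0.01 ] [0.635 0.335 0.017]
red 49 [330. 251.] [ 0.603 -0.284  0.136] [ 0.614 -0.275  0.142]
red 101 [348. 317.] [ 0.526 -0.483  0.128] [ 0.539 -0.468  0.132]
red 153 [257. 329.] [ 0.361 -0.344  0.02 ] [ 0.388 -0.316  0.82 ]
red 234 [344. 348.] [ 0.513 -0.5    0.04 ] [ 0.543 -0.473  0.82 ]
yellow 146 [260. 295.] [ 0.414 -0.244  0.019] [ 0.444 -0.217  0.023]
blue 80 [233. 159.] [0.589 0.41  0.094] [0.606 0.424 0.82 ]
blue 15 [235. 178.] [0.586 0.405 0.009] [0.602 0.417 0.016]
blue 116 [299. 321.] [ 0.466 -0.369  0.02 ] [ 0.483 -0.338  0.024]
green 87 [263. 157.] [0.701 0.367 0.097] [0.724 0.382 0.82 ]
green 25 [338. 270.] [ 0.629 -0.295  0.066] [ 0.641 -0.29   0.82 ]
green 25 [326. 276.] [ 0.587 -0.298  0.066] [ 0.597 -0.293  0.07 ]
```

View pics/crop1.png

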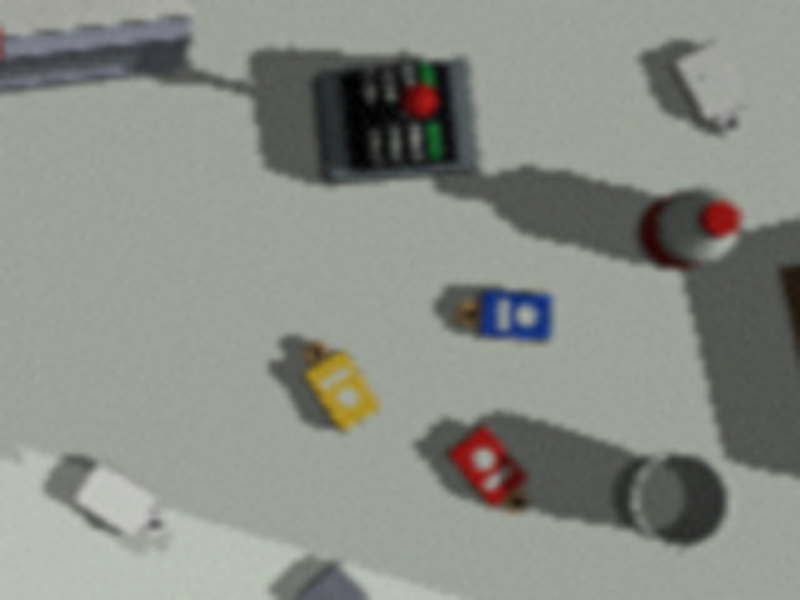

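The five coloured and white candidates are now clear in the crop. Yellow (338,257), blue (371,242) and red (367,272) are the painted tags. The white ones at (292,280) and (412,196) are look-alikes and I will leave them alone. Next I go above the tab.

```bash
cat >> h.py <<'E'
from scipy.spatial.transform import Rotation as Ro
def need(p,jaw,tilt=0,taz=0):
    """units still to go to TCP p, jaw line at angle jaw (deg); tilt deg about horizontal axis taz deg"""
    s=ctrl.get_state(); R0=Ro.from_quat(s["tcp_rot"]); best=None
    for j in(jaw,jaw+180):
        ph=np.radians((j+90)/2); R=Ro.from_rotvec(np.radians(tilt)*np.array([np.cos(np.radians(taz)),np.sin(np.radians(taz)),0]))*Ro.from_rotvec(np.pi*np.array([np.cos(ph),np.sin(ph),0]))
        rv=(R*R0.inv()).as_rotvec()/(np.pi/2)
        if best is None or np.linalg.norm(rv)<np.linalg.norm(best): best=rv
    t=(np.array(p)-s["eef_pos"])/.15
    print("t=%.2f shift"%s["time"],np.round(t,3),"|%.2f|"%np.linalg.norm(t),"turn",np.round(best,3),"min rows %.1f"%max(np.linalg.norm(t)/.278,np.linalg.norm(best)/.0795))
E
H=(python3 -m handwheel)
python3 -m handwheel '[0.132,-0.223,0.03,0,0,0.019,0.132,-0.223,0.03,0,0,0.019,0.132,-0.223,0.03,0,0,0.019,0.132,-0.223,0.03,0,0,0.019,0.132,-0.223,0.03,0,0,0.019]' 0.8 60
python3 -m handwheel '[0.132,-0.223,0.03,0,0,0.019,0.132,-0.223,0.03,0,0,0.019,0.132,-0.223,0.03,0,0,0.019,0.132,-0.223,0.03,0,0,0.019,0.132,-0.223,0.03,0,0,0.019]' 
python3 -m handwheel '[0.132,-0.223,0.03,0,0,0.019,0.132,-0.223,0.03,0,0,0.019,0.132,-0.223,0.03,0,0,0.019,0.132,-0.223,0.03,0,0,0.019,0.132,-0.223,0.03,0,0,0.019]'
python3 -m handwheel '[0.132,-0.223,0.03,0,0,0.019,0.132,-0.223,0.03,0,0,0.019,0.132,-0.223,0.03,0,0,0.019,0,0,0,0,0,0]'
python3 - <<'E'
from h import *
need([.629,.016,.33],97.2)
im,d,c=grab("wrist"); cv2.imwrite("pics/w1.png",im); P=cloud(im,d,c,"wrist")
m=hsvmask(im,"red"); k,l,s,ce=cv2.connectedComponentsWithStats(m)
for i in range(1,k):
    if s[i,4]>60: print(s[i],ce[i],np.round(np.median(P[l==i],0),3),np.round(np.percentile(P[l==i],[3,97],axis=0),3).tolist())
E
```

```text
time: 0.57
eef_pos: [0.3719, 0.4486, 0.2726]
tcp_rot: [0.132, 0.991, -0.0, -0.0]
contact_force: [0.4, -0.1, 0.1]
opening: 0.799
finger_force: 0.0
time: 0.98
eef_pos: [0.471, 0.2812, 0.2953]
tcp_rot: [0.058, 0.998, -0.0, -0.0]
contact_force: [0.3, -0.3, 0.4]
opening: 0.801
finger_force: 0.0
time: 1.4
eef_pos: [0.57, 0.1139, 0.3178]
tcp_rot: [-0.017, 1.0, 0.0, -0.0]
contact_force: [0.5, -0.1, 0.0]
opening: 0.798
finger_force: 0.0
time: 1.73
eef_pos: [0.6315, 0.0093, 0.3314]
tcp_rot: [-0.058, 0.998, -0.002, 0.001]
contact_force: [-0.8, 0.7, 0.1]
opening: 0.798
finger_force: 0.0
t=1.73 shift [-0.017  0.044 -0.009] |0.05| turn [0.002 0.001 0.006] min rows 0.2
[  0  77  17  28 255] [ 6.99607843 87.27843137] [ 0.522 -0.454  0.039] [[0.507, -0.465, 0.021], [0.55, -0.45, 0.057]]
[547 135  13  50 333] [555.35735736 164.65465465] [0.551 0.501 0.013] [[0.501, 0.498, 0.003], [0.577, 0.507, 0.032]]
[ 38 138  17  19 233] [ 45.54077253 146.66523605] [ 0.608 -0.27   0.139] [[0.599, -0.281, 0.131], [0.618, -0.264, 0.143]]
[471 181  15  24 115] [475.36521739 189.86086957] [0.62  0.32  0.014] [[0.605, 0.317, 0.005], [0.639, 0.332, 0.021]]
[494 190  37  31 774] [510.16925065 205.78682171] [0.621 0.327 0.099] [[0.605, 0.318, 0.076], [0.64, 0.34, 0.13]]
[ 267  197   50   38 1747] [290.64109903 216.18717802] [0.626 0.018 0.249] [[0.623, 0.003, 0.199], [0.636, 0.033, 0.252]]
```

```bash
python3 -m handwheel '[-0.01,0.058,-0.15,0,0,0.006,0,0,-0.15,0,0,0,0,0,-0.15,0,0,0,0,0,-0.15,0,0,0,0,0,0,0,0,0]' >/dev/null
python3 -m handwheel '[0,0,0,0,0,0,0,0,0,0,0,0,0,0,0,0,0,0,0,0,0,0,0,0,0,0,0,0,0,0]' 0 30
python3 - <<'E'
from h import *
r=.194;H=np.array([.630,.018,.045]);p0=None
for th in np.linspace(0,1.57,21):
    p=H+np.array([-.992*np.sin(th)*r,-.125*np.sin(th)*r,np.cos(th)*r])
    if p0 is not None: print(np.round((p-p0)/.15,3).tolist(),round(th,2))
    p0=p
E
```

```text
time: 2.62
eef_pos: [0.6284, 0.0173, 0.2439]
tcp_rot: [-0.065, 0.998, -0.008, 0.001]
contact_force: [-0.6, -17.7, -1.7]
opening: 0.389
finger_force: 31.6
[-0.101, -0.013, -0.004] 0.08
[-0.1, -0.013, -0.012] 0.16
[-0.099, -0.012, -0.02] 0.24
[-0.097, -0.012, -0.028] 0.31
[-0.094, -0.012, -0.035] 0.39
[-0.091, -0.012, -0.042] 0.47
[-0.088, -0.011, -0.05] 0.55
[-0.084, -0.011, -0.056] 0.63
[-0.079, -0.01, -0.063] 0.71
[-0.074, -0.009, -0.069] 0.78
[-0.068, -0.009, -0.075] 0.86
[-0.062, -0.008, -0.08] 0.94
[-0.056, -0.007, -0.084] 1.02
[-0.049, -0.006, -0.089] 1.1
[-0.042, -0.005, -0.092] 1.18
[-0.035, -0.004, -0.095] 1.26
[-0.027, -0.003, -0.098] 1.33
[-0.02, -0.002, -0.1] 1.41
[-0.012, -0.002, -0.101] 1.49
[-0.004, -0.001, -0.101] 1.57
```

```bash
python3 -m handwheel '[-0.10,-0.033,-0.004,0,0,0,-0.10,-0.013,-0.012,0,0,0,-0.099,-0.012,-0.02,0,0,0,-0.097,-0.012,-0.028,0,0,0,-0.094,-0.012,-0.035,0,0,0]'
python3 -m handwheel '[-0.091,-0.012,-0.042,0,0,0,-0.088,-0.011,-0.05,0,0,0,-0.084,-0.011,-0.056,0,0,0,-0.079,-0.01,-0.063,0,0,0,-0.074,-0.009,-0.069,0,0,0]'
python3 - <<'E'
from h import *
im,d,c=grab("top"); P=cloud(im,d,c,"top"); cv2.imwrite("pics/t2.png",cv2.resize(im[120:260,190:400],None,fx=3.5,fy=3.5))
im,d,c=grab("side");cv2.imwrite("pics/s2.png",cv2.resize(im[130:290,200:400],None,fx=3.5,fy=3.5))
E
```

```text
time: 3.03
eef_pos: [0.5581, 0.0084, 0.233]
tcp_rot: [-0.065, 0.998, -0.005, 0.008]
contact_force: [2.4, -8.8, 7.5]
opening: 0.389
finger_force: 31.7
time: 3.45
eef_pos: [0.4947, 0.0005, 0.1928]
tcp_rot: [-0.066, 0.998, -0.005, 0.005]
contact_force: [-9.0, -9.3, 17.2]
opening: 0.388
finger_force: 36.4
```

View pics/s2.png

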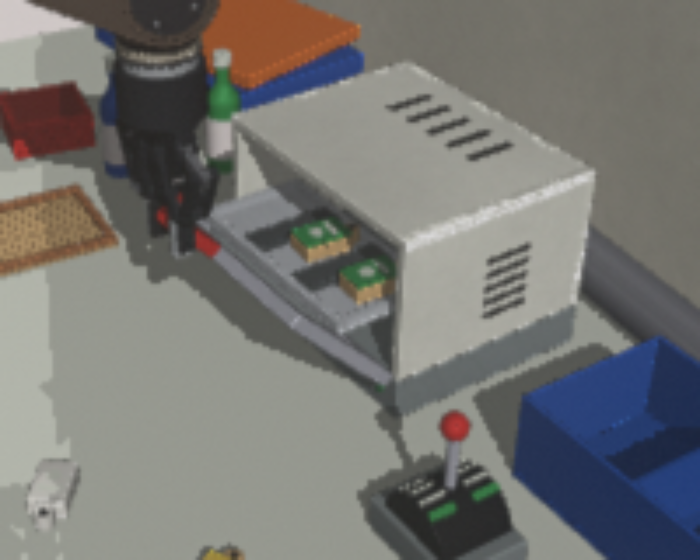

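The side view shows the door half down, the fingers on the tab, and the rack sliding out above the door. Two green tags are visible at (320,240) and (365,278) in the crop. I will measure the rack edge before going lower.

```bash
python3 - <<'E'
from h import *
C=np.array([.630,.018]);ax=np.array([.992,.125]);ay=np.array([-.125,.992])
for n in("top","side"):
    im,d,c=grab(n); P=cloud(im,d,c,n); X=(P[...,:2]-C)@ax; Y=(P[...,:2]-C)@ay
    m=(P[...,2]>.108)&(P[...,2]<.119)&(X>-.2)&(X<.02)&(abs(Y)<.125)&((abs(Y)>.05))
    print(n,m.sum(),np.round(np.percentile(X[m],[0,2,5,20,50,95]),3),np.round(np.percentile(Y[m],[1,99]),3))
E
```

```text
top 411 [-0.065 -0.063 -0.061 -0.052 -0.029  0.014] [-0.117  0.119]
side 256 [-0.057 -0.046 -0.045 -0.042 -0.021  0.015] [-0.118  0.113]
```

```bash
python3 -m handwheel '[-0.068,-0.009,-0.075,0.001,-0.012,0,-0.062,-0.008,-0.08,0.001,-0.012,0,-0.056,-0.007,-0.084,0.001,-0.012,0,-0.049,-0.006,-0.089,0.001,-0.012,0,-0.042,-0.005,-0.092,0.001,-0.012,0]'
python3 -m handwheel '[-0.035,-0.004,-0.095,0.001,-0.012,0,-0.027,-0.003,-0.098,0.001,-0.012,0,-0.02,-0.002,-0.1,0.001,-0.012,0,-0.012,-0.002,-0.1,0,0,0,0,0,-0.06,0,0,0]'
python3 - <<'E'
from h import *
st()
E
```

```text
time: 4.07
eef_pos: [0.4503, -0.0049, 0.1255]
tcp_rot: [-0.067, 0.997, -0.004, 0.047]
contact_force: [-10.6, -14.2, 10.5]
opening: 0.39
finger_force: 41.1
time: 4.48
eef_pos: [0.4358, -0.0066, 0.0545]
tcp_rot: [-0.067, 0.995, -0.003, 0.075]
contact_force: [-11.4, -20.2, 3.1]
opening: 0.392
finger_force: 41.4
{'time': 4.483, 'qpos': [-0.273, -0.048, 2.357, 0.07, 0.69, -2.029], 'eef_pos': [0.436, -0.007, 0.055], 'tcp_rot': [-0.067, 0.995, -0.003, 0.075], 'contact_force': [-11.41, -20.2, 3.118], 'opening': 0.392, 'finger_force': 41.366}
```

```bash
python3 -m handwheel '[0,0,-0.03,0,0,0,0,0,-0.03,0,0,0,0,0,0,0,0,0]'
python3 -m handwheel '[0,0,-0.03,0,0,0,0,0,-0.0,0,0,0,0,0,0,0,0,0]'
python3 - <<'E'
from h import *
im,d,c=grab("side"); P=cloud(im,d,c,"side"); cv2.imwrite("pics/s3.png",cv2.resize(im[130:290,200:400],None,fx=3.5,fy=3.5))
C=np.array([.630,.018]);ax=np.array([.992,.125]);ay=np.array([-.125,.992])
X=(P[...,:2]-C)@ax; Y=(P[...,:2]-C)@ay
for lo in np.arange(-.2,-.02,.02):
    m=(X>lo)&(X<lo+.02)&(Y<-.06)&(Y>-.135)&(P[...,2]>.03); print(round(lo,2),m.sum(),np.round(np.percentile(P[m][:,2],[5,50,95]),3) if m.sum() else 0)
E
```

```text
time: 4.73
eef_pos: [0.4377, -0.0065, 0.0497]
tcp_rot: [-0.067, 0.995, -0.002, 0.074]
contact_force: [-22.9, -15.5, 30.6]
opening: 0.39
finger_force: 46.7
time: 4.98
eef_pos: [0.4396, -0.0063, 0.0475]
tcp_rot: [-0.067, 0.995, -0.002, 0.077]
contact_force: [-27.4, -12.2, 43.9]
opening: 0.394
finger_force: 50.8
-0.2 12 [0.111 0.121 0.128]
-0.18 4 [0.051 0.055 0.057]
-0.16 136 [0.051 0.06  0.063]
-0.14 148 [0.057 0.061 0.115]
-0.12 157 [0.055 0.061 0.114]
-0.1 206 [0.054 0.106 0.127]
-0.08 187 [0.054 0.106 0.127]
-0.06 177 [0.053 0.105 0.127]
-0.04 160 [0.055 0.06  0.12 ]
```

View pics/s3.png

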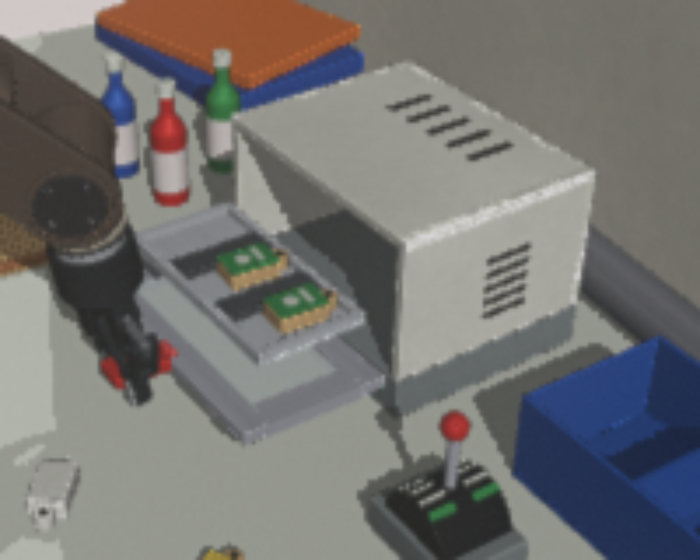

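The side view shows the door level and the rack fully out, with two green tags at (250,262) and (300,300) in the crop. I release the tab and look from the wrist.

```bash
python3 -m handwheel '[0,0,0,0,0,0,0,0,0,0,0,0,0,0,0.1,0,0,0,0,0,0.25,0,0,0,0,0,0.25,0,0,0]' 0.8 60
python3 -m handwheel '[0,0,0.25,0,0.02,0,0,0,0.25,0,0.02,0,0,0,0.25,0,0.02,0,0,0,0.25,0,0.02,0,0,0,0,0,0.02,0]'
python3 - <<'E'
from h import *
im,d,c=grab("wrist"); cv2.imwrite("pics/w3.png",im); np.savez("w3.npz",im=im,d=d); P=cloud(im,d,c,"wrist")
for n in("wrist","top"):
    if n=="top": im,d,c=grab("top"); P=cloud(im,d,c,"top"); cv2.imwrite("pics/t3.png",im)
    k,l,s,ce=cv2.connectedComponentsWithStats(hsvmask(im,"green"))
    for i in range(1,k):
        if s[i,4]>30: print(n,s[i,4],np.round(ce[i]),np.round(np.median(P[l==i],0),3))
st()
E
```

```text
time: 5.45
eef_pos: [0.4352, -0.0026, 0.1307]
tcp_rot: [-0.065, 0.995, 0.002, 0.074]
contact_force: [1.3, -0.7, 1.2]
opening: 0.799
finger_force: 0.0
time: 5.87
eef_pos: [0.4401, -0.0036, 0.2911]
tcp_rot: [-0.065, 0.998, 0.004, 0.006]
contact_force: [-0.4, -0.1, 1.7]
opening: 0.8
finger_force: 0.0
wrist 48 [ 59. 262.] [ 0.59  -0.296  0.068]
wrist 455 [211. 314.] [ 0.581 -0.056  0.128]
wrist 929 [277. 312.] [0.566 0.013 0.128]
top 86 [162. 172.] [0.703 0.37  0.1  ]
top 100 [290. 209.] [ 0.576 -0.065  0.126]
top 101 [266. 212.] [0.57  0.015 0.126]
top 43 [ 65. 325.] [0.188 0.7   0.046]
top 56 [ 47. 329.] [0.19  0.714 0.133]
{'time': 5.967, 'qpos': [-0.245, -0.29, 2.091, 0.011, 1.343, -1.949], 'eef_pos': [0.438, -0.003, 0.284], 'tcp_rot': [-0.065, 0.998, 0.005, 0.001], 'contact_force': [-0.186, 0.224, -0.867], 'opening': 0.799, 'finger_force': 0.0}
```

View pics/w3.png

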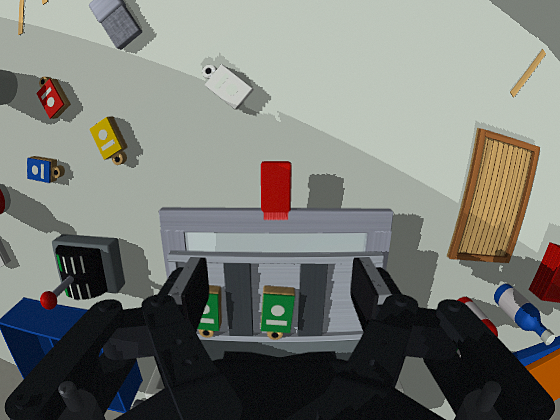

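The wrist picture shows two dry tags, at (277,312) in the middle bay and (208,312) in the right bay. The left bay is empty. Their ears point to the cabinet (image bottom), so I will grip the dry blocks across their sides. The dark strips are the bars. Now I measure the tray, the tags and the bays.

```bash
cat >> h.py <<'E'
def rectof(pts):
    r=cv2.minAreaRect((np.asarray(pts)[:,:2]*1000).astype(np.float32)); b=cv2.boxPoints(r)
    e=[b[1]-b[0],b[2]-b[1]]; i=int(np.linalg.norm(e[1])>np.linalg.norm(e[0])); L=e[i]; a=np.degrees(np.arctan2(L[1],L[0]))
    return np.round(r[0],1),np.round(sorted(r[1])[::-1],1),round((a+90)%180-90,1)
def blob(n,im,c,col,z,roi,close=5):
    """rectangle of the colour blob (holes filled) cast on the plane z"""
    m=hsvmask(im,col) if isinstance(col,str) else col.astype(np.uint8)
    u0,v0,u1,v1=roi; k=np.zeros_like(m); k[v0:v1,u0:u1]=m[v0:v1,u0:u1]
    k=cv2.morphologyEx(k,cv2.MORPH_CLOSE,np.ones((close,close),np.uint8))
    cs=cv2.findContours(k,0,cv2.CHAIN_APPROX_NONE)[0]; q=max(cs,key=cv2.contourArea)[:,0]
    return rectof([plane(c,n,u,v,z) for u,v in q]), q.mean(0).round()
E
python3 - <<'E'
from h import *
z=np.load("w3.npz"); im,d=z["im"],z["d"]; c=cal("wrist"); P=cloud(im,d,c,"wrist")
print("mid tag",blob("wrist",im,c,"green",.127,(255,280,300,345)))
print("right tag",blob("wrist",im,c,"green",.127,(190,280,230,345)))
h=cv2.cvtColor(im,cv2.COLOR_BGR2HSV); br=((h[...,0]>3)&(h[...,0]<25)&(h[...,1]>70)&(h[...,2]>60))
print("tray w",blob("wrist",im,c,br,.012,(440,115,545,270),9))
it,dt,ct=grab("top"); h=cv2.cvtColor(it,cv2.COLOR_BGR2HSV); bt=((h[...,0]>3)&(h[...,0]<25)&(h[...,1]>70)&(h[...,2]>60))
print("tray t",blob("top",it,ct,bt,.012,(145,215,205,290),7))
m=br.copy(); m[:115]=0;m[270:]=0;m[:,:440]=0
print("tray z",np.percentile(P[m][:,2],[5,30,50,70,95]).round(4), P[185:195,270:282,2].mean())
# rack: bars (dark), edges
C=np.array([.630,.018]);ax=np.array([.992,.125]);ay=np.array([-.125,.992])
for n,i_,d_,c_ in(("top",it,dt,ct),("wrist",im,d,c)):
    Q=cloud(i_,d_,c_,n); X=(Q[...,:2]-C)@ax; Y=(Q[...,:2]-C)@ay
    m=(Q[...,2]>.1)&(Q[...,2]<.12)&(X<-.0)&(X>-.2)&(abs(Y)<.14); print(n,m.sum(),rectof(Q[m]))
E
```

```text
mid tag ((array([560.3,  13.1]), array([48.7, 31.8]), np.float32(2.3)), array([277., 313.]))
right tag ((array([569.1, -59.4]), array([48.6, 23.3]), np.float32(2.0)), array([210., 315.]))
tray w ((array([427.1, 330.1]), array([196.9, 136.6]), np.float32(-0.1)), array([493., 198.]))
tray t ((array([433.7, 336.1]), array([198. , 131.7]), np.float32(0.2)), array([176., 253.]))
tray z [-0.0026 -0.0012 -0.0005  0.001   0.0079] 0.0562060512441503
top 1817 (array([563.5,   8.4]), array([228.5, 112.7]), np.float32(-82.9))
wrist 10046 (array([558.8,  11. ]), array([227.8, 113.4]), np.float32(-82.9))
```

```bash
cat >> h.py <<'E'
def rackrect(n,im,d,c):
    C=np.array([.630,.018]);ax=np.array([.992,.125]);ay=np.array([-.125,.992])
    Q=cloud(im,d,c,n); X=(Q[...,:2]-C)@ax; Y=(Q[...,:2]-C)@ay
    m=(Q[...,2]>.1)&(Q[...,2]<.12)&(X<-.0)&(X>-.2)&(abs(Y)<.14); return rectof(Q[m])
def brown(im):
    h=cv2.cvtColor(im,cv2.COLOR_BGR2HSV); return (h[...,0]>3)&(h[...,0]<25)&(h[...,1]>70)&(h[...,2]>60)
E
python3 - <<'E'
from h import *
im,d,c=grab("wrist"); P=cloud(im,d,c,"wrist")
print("mid tag",blob("wrist",im,c,"green",.127,(255,280,300,345)))
print("right tag",blob("wrist",im,c,"green",.127,(190,280,230,345)))
print("tray w",blob("wrist",im,c,brown(im),.012,(440,115,545,270),9))
print(rackrect("wrist",im,d,c)); print(P[280:300,235:240].reshape(-1,3).mean(0))
it,dt,ct=grab("top"); 
print("mid tag",blob("top",it,ct,"green",.127,(255,200,277,225)))
print("right tag",blob("top",it,ct,"green",.127,(280,195,305,225)),rackrect("top",it,dt,ct))
st()
E
```

```text
mid tag ((array([570.2,  12.9]), array([51. , 32.8]), np.float32(2.4)), array([275., 324.]))
right tag ((array([579.3, -60.2]), array([51.6, 21.1]), np.float32(1.6)), array([207., 325.]))
tray w ((array([433.7, 333.9]), array([200.2, 138.6]), np.float32(0.2)), array([494., 204.]))
(array([563.3,  10.1]), array([228.4, 114.3]), np.float32(-83.0))
[ 0.53897498 -0.03003983  0.11607345]
mid tag ((array([570.6,  13.4]), array([46.9, 30. ]), np.float32(0.3)), array([267., 211.]))
right tag ((array([581., -68.]), array([47. , 33.3]), np.float32(0.2)), array([290., 209.])) (array([563.4,   8.1]), array([228. , 112.4]), np.float32(-82.9))
{'time': 6.117, 'qpos': [-0.246, -0.288, 2.099, 0.011, 1.342, -1.95], 'eef_pos': [0.435, -0.003, 0.279], 'tcp_rot': [-0.065, 0.998, 0.007, -0.004], 'contact_force': [0.401, 0.067, -0.154], 'opening': 0.801, 'finger_force': 0.0}
```

```bash
python3 -m handwheel '[0.207,0.025,-0.13,0,0,-0.01,0.207,0.025,-0.13,0,0,-0.01,0.207,0.025,-0.13,0,0,-0.01,0.207,0.025,-0.13,0,0,-0.01,0,0,0,0,0,0]' 0.62 60
python3 -m handwheel '[0,0,0,0,0,0,0,0,0,0,0,0]'
python3 - <<'E'
from h import *
need([.559,.012,.136],94)
E
```

```text
time: 6.53
eef_pos: [0.5599, 0.0126, 0.1925]
tcp_rot: [-0.033, 0.999, 0.008, -0.009]
contact_force: [-2.1, -0.2, -1.5]
opening: 0.614
finger_force: 0.0
time: 6.7
eef_pos: [0.5591, 0.0121, 0.2008]
tcp_rot: [-0.034, 0.999, 0.007, -0.004]
contact_force: [-0.1, -0.7, 0.6]
opening: 0.623
finger_force: 0.0
t=6.70 shift [-0.    -0.001 -0.432] |0.43| turn [-0.008 -0.005  0.002] min rows 1.6
```

```bash
python3 -m handwheel '[0,0,-0.15,-0.008,-0.005,0,0,0,-0.15,0,0,0,0,0,-0.13,0,0,0,0,0,0,0,0,0,0,0,0,0,0,0]'
python3 -m handwheel '[0,0,0,0,0,0,0,0,0,0,0,0,0,0,0,0,0,0,0,0,0,0,0,0,0,0,0,0,0,0]' 0
python3 -m handwheel '[0,0,0.05,0,0,0,0,0,0.15,0,0,0,0,0,0.2,0,0,0,0,0,0.2,0,0,0,0,0,0,0,0,0]' 
python3 - <<'E'
from h import *
im,d,c=grab("wrist"); cv2.imwrite("pics/w4.png",im)
print("tag",blob("wrist",im,c,"green",.207,(200,240,400,420))); need([.42,.335,.21],4)
E
```

```text
time: 7.12
eef_pos: [0.5592, 0.0119, 0.1384]
tcp_rot: [-0.033, 0.999, 0.0, 0.001]
contact_force: [0.6, -0.3, 0.4]
opening: 0.619
finger_force: 0.0
time: 7.53
eef_pos: [0.5614, 0.0116, 0.1408]
tcp_rot: [-0.034, 0.999, -0.0, 0.003]
contact_force: [-2.7, 0.1, 6.7]
opening: 0.369
finger_force: 59.6
time: 7.95
eef_pos: [0.564, 0.0115, 0.2363]
tcp_rot: [-0.034, 0.999, -0.001, 0.008]
contact_force: [1.1, -0.2, 0.3]
opening: 0.369
finger_force: 59.5
tag ((array([582.3,  13.4]), array([55.8, 37. ]), np.float32(2.7)), array([279., 283.]))
t=8.00 shift [-0.952  2.156 -0.156] |2.36| turn [ 0.007  0.006 -0.998] min rows 12.6
```

```bash
python3 -m handwheel '[-0.087,0.175,-0.03,0,0,-0.077,-0.087,0.175,-0.03,0,0,-0.077,-0.087,0.175,-0.03,0,0,-0.077,-0.087,0.175,-0.03,0,0,-0.077,-0.087,0.175,-0.03,0,0,-0.077]' | grep -E "eef|open"
python3 -m handwheel '[-0.087,0.175,-0.03,0,0,-0.077,-0.087,0.175,-0.03,0,0,-0.077,-0.087,0.175,-0.03,0,0,-0.077,-0.087,0.175,-0.03,0,0,-0.077,-0.087,0.175,-0.03,0,0,-0.077]'| grep -E "eef|open"
python3 -m handwheel '[-0.087,0.175,-0.03,0,0,-0.077,-0.087,0.175,-0.03,0,0,-0.077,-0.087,0.175,-0.03,0,0,-0.077,0,0,0,0,0,0,0,0,0,0,0,0]'| grep -E "eef|open"
python3 - <<'E'
from h import *
need([.393,.352,.04],4)
E
```

```text
eef_pos: [0.4936, 0.1442, 0.2041]
opening: 0.365
eef_pos: [0.4283, 0.2755, 0.1817]
opening: 0.366
eef_pos: [0.3891, 0.3538, 0.168]
opening: 0.368
t=9.25 shift [ 0.026 -0.012 -0.853] |0.85| turn [ 0.002 -0.001  0.   ] min rows 3.1
```

```bash
python3 -m handwheel '[0.026,-0.012,-0.2,0,0,0,0,0,-0.25,0,0,0,0,0,-0.25,0,0,0,0,0,-0.12,0,0,0,0,0,0,0,0,0]' 
python3 -m handwheel '[0,0,-0.02,0,0,0,0,0,0,0,0,0]'
python3 -m handwheel '[0,0,0,0,0,0,0,0,0,0,0,0,0,0,0,0,0,0,0,0,0.15,0,0,0,0,0,0.2,0,0,0]' 0.55
python3 -m handwheel '[0,0,0.25,0,0,0,0,0,0.25,0,0,0,0,0,0,0,0,0,0,0,0,0,0,0]' 
python3 - <<'E'
from h import *
im,d,c=grab("wrist"); cv2.imwrite("pics/w5.png",im)
it,dt,ct=grab("top"); cv2.imwrite("pics/t5.png",it)
print(blob("wrist",im,c,"green",.024,(180,180,420,420))); need([.5705,-.0685,.2],94)
k,l,s,ce=cv2.connectedComponentsWithStats(hsvmask(it,"green")); P=cloud(it,dt,ct,"top")
for i in range(1,k):
    if s[i,4]>30: print(s[i,4],np.round(ce[i]),np.round(np.median(P[l==i],0),3))
E
```

```text
time: 9.67
eef_pos: [0.3914, 0.3481, 0.0408]
tcp_rot: [0.684, 0.73, -0.006, -0.0]
contact_force: [-0.2, -0.2, -1.3]
opening: 0.371
finger_force: 61.2
time: 9.83
eef_pos: [0.3957, 0.3514, 0.0442]
tcp_rot: [0.684, 0.73, 0.0, 0.001]
contact_force: [-0.6, -0.4, -0.2]
opening: 0.364
finger_force: 61.2
time: 10.25
eef_pos: [0.3926, 0.3503, 0.0942]
tcp_rot: [0.684, 0.73, -0.003, 0.0]
contact_force: [0.4, 0.9, 0.9]
opening: 0.552
finger_force: 0.0
time: 10.58
eef_pos: [0.3963, 0.3527, 0.1749]
tcp_rot: [0.683, 0.73, 0.003, 0.002]
contact_force: [-0.2, -0.2, -0.5]
opening: 0.55
finger_force: 0.0
((array([396.5, 344.5]), array([49.5, 33. ]), np.float32(-87.9)), array([277., 209.]))
t=10.68 shift [ 1.176 -2.798  0.197] |3.04| turn [ 0.001 -0.001 -0.997] min rows 12.5
87 [162. 172.] [0.702 0.37  0.101]
98 [290. 209.] [ 0.576 -0.065  0.126]
100 [172. 263.] [0.398 0.347 0.023]
149 [ 62. 327.] [0.184 0.7   0.066]
45 [ 47. 328.] [0.191 0.713 0.135]
```

View pics/w5.png

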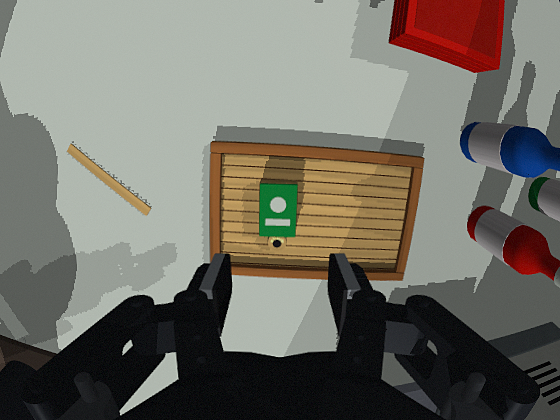

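The wrist picture shows the first dry tag lying flat in the tray at (278,210), inside the rim. Now the second one.

```bash
python3 -m handwheel '[0.09,-0.215,0.015,0,0,0.077,0.09,-0.215,0.015,0,0,0.077,0.09,-0.215,0.015,0,0,0.077,0.09,-0.215,0.015,0,0,0.077,0.09,-0.215,0.015,0,0,0.077]' 0.62 | grep -E "eef|open"
python3 -m handwheel '[0.09,-0.215,0.015,0,0,0.077,0.09,-0.215,0.015,0,0,0.077,0.09,-0.215,0.015,0,0,0.077,0.09,-0.215,0.015,0,0,0.077,0.09,-0.215,0.015,0,0,0.077]'| grep -E "eef|open"
python3 -m handwheel '[0.09,-0.215,0.015,0,0,0.077,0.09,-0.215,0.015,0,0,0.077,0.09,-0.215,0.015,0,0,0.077,0,0,0,0,0,0,0,0,0,0,0,0]'| grep -E "eef|open"
python3 - <<'E'
from h import *
need([.570,-.068,.138],94)
it,dt,ct=grab("top"); st()
E
```

```text
eef_pos: [0.4585, 0.1948, 0.1792]
opening: 0.619
eef_pos: [0.5248, 0.037, 0.1901]
opening: 0.619
eef_pos: [0.5657, -0.0596, 0.1969]
opening: 0.622
t=11.93 shift [ 0.029 -0.056 -0.393] |0.40| turn [-0.001 -0.001  0.027] min rows 1.4
{'time': 11.983, 'qpos': [-0.282, 0.104, 1.89, 0.001, 1.15, -1.882], 'eef_pos': [0.565, -0.058, 0.197], 'tcp_rot': [-0.014, 1.0, 0.001, -0.001], 'contact_force': [-0.612, 0.257, 0.393], 'opening': 0.621, 'finger_force': 0.0}
```

```bash
python3 -m handwheel '[0.029,-0.06,0,0,0,0.027,0,0,-0.15,0,0,0,0,0,-0.15,0,0,0,0,0,-0.09,0,0,0,0,0,0,0,0,0]'
python3 -m handwheel '[0,0,0,0,0,0,0,0,0,0,0,0,0,0,0,0,0,0,0,0,0,0,0,0,0,0,0,0,0,0]' 0
python3 -m handwheel '[0,0,0.05,0,0,0,0,0,0.15,0,0,0,0,0,0.2,0,0,0,0,0,0.1,0,0,0,0,0,0,0,0,0]' 
python3 - <<'E'
from h import *
need([.474,.353,.17],4)
E
```

```text
time: 12.4
eef_pos: [0.5672, -0.065, 0.1357]
tcp_rot: [-0.037, 0.999, 0.002, -0.003]
contact_force: [-1.1, 0.2, 0.2]
opening: 0.621
finger_force: 0.0
time: 12.82
eef_pos: [0.5707, -0.0672, 0.1414]
tcp_rot: [-0.037, 0.999, 0.0, 0.001]
contact_force: [-1.8, 0.5, 0.0]
opening: 0.368
finger_force: 59.4
time: 13.23
eef_pos: [0.5738, -0.0683, 0.2221]
tcp_rot: [-0.037, 0.999, -0.002, 0.007]
contact_force: [0.0, 0.3, -0.1]
opening: 0.368
finger_force: 59.4
t=13.23 shift [-0.665  2.809 -0.347] |2.91| turn [-0.005  0.009  0.997] min rows 12.5
```

```bash
python3 -m handwheel '[-0.051,0.216,-0.02,0,0,-0.077,-0.051,0.216,-0.02,0,0,-0.077,-0.051,0.216,-0.02,0,0,-0.077,-0.051,0.216,-0.02,0,0,-0.077,-0.051,0.216,-0.02,0,0,-0.077]' | grep -E "eef|open"
python3 -m handwheel '[-0.051,0.216,-0.02,0,0,-0.077,-0.051,0.216,-0.02,0,0,-0.077,-0.051,0.216,-0.02,0,0,-0.077,-0.051,0.216,-0.02,0,0,-0.077,-0.051,0.216,-0.02,0,0,-0.077]' | grep -E "eef|open"
python3 -m handwheel '[-0.051,0.216,-0.02,0,0,-0.077,-0.051,0.216,-0.02,0,0,-0.077,-0.051,0.216,-0.02,0,0,-0.077,0,0,0,0,0,0,0,0,0,0,0,0]' | grep -E "eef|open"
python3 - <<'E'
from h import *
need([.474,.353,.042],4)
im,d,c=grab("wrist"); k,l,s,ce=cv2.connectedComponentsWithStats(hsvmask(im,"green"))
for i in range(1,k):
    if s[i,4]>300: print(s[i],np.round(ce[i]))
E
```

```text
eef_pos: [0.5316, 0.0959, 0.1998]
opening: 0.365
eef_pos: [0.4933, 0.2581, 0.1847]
opening: 0.368
eef_pos: [0.4702, 0.355, 0.1754]
opening: 0.366
t=14.48 shift [ 0.026 -0.014 -0.889] |0.89| turn [ 0.002 -0.    -0.004] min rows 3.2
[ 179  179   37   54 1476] [197. 205.]
[ 523  188   37   49 1469] [543. 212.]
[ 245  241   71   89 4686] [279. 282.]
```

```bash
python3 -m handwheel '[0.026,-0.014,-0.2,0,0,0,0,0,-0.25,0,0,0,0,0,-0.25,0,0,0,0,0,-0.16,0,0,0,0,0,0,0,0,0]' 
python3 -m handwheel '[0,0,-0.02,0,0,0,0,0,0,0,0,0]'
python3 -m handwheel '[0,0,0,0,0,0,0,0,0,0,0,0,0,0,0,0,0,0,0,0,0.15,0,0,0,0,0,0.2,0,0,0]' 0.55
python3 -m handwheel '[0,0,0.25,0,0,0,0,0,0.25,0,0,0,0,0,0.2,0,0,0,0,0,0,0,0,0]' 
python3 - <<'E'
from h import *
im,d,c=grab("wrist")
print(blob("wrist",im,c,"green",.024,(240,180,420,420)))
it,dt,ct=grab("top"); cv2.imwrite("pics/t6.png",it); np.savez("t6.npz",im=it,d=dt)
P=cloud(it,dt,ct,"top")
print(blob("top",it,ct,"green",.024,(150,225,205,258)),blob("top",it,ct,"green",.024,(150,255,205,280)))
for col,roi in(("yellow",(325,245,350,270)),("red",(350,258,388,285)),("blue",(355,230,388,252))):
    print(col,blob("top",it,ct,col,.02,roi))
i2,d2,c2=grab("side")
for col,roi in(("yellow",(240,280,280,310)),("red",(240,315,275,345)),("blue",(285,305,315,335))):
    print(col,blob("side",i2,c2,col,.02,roi))
need([.4,-.25,.3],94)
E
```

```text
time: 14.95
eef_pos: [0.4713, 0.3479, 0.041]
tcp_rot: [0.682, 0.732, -0.007, -0.001]
contact_force: [-0.9, -1.2, -0.6]
opening: 0.37
finger_force: 59.5
time: 15.12
eef_pos: [0.4765, 0.3515, 0.046]
tcp_rot: [0.681, 0.732, 0.0, 0.001]
contact_force: [1.1, 0.5, -0.5]
opening: 0.368
finger_force: 59.6
time: 15.53
eef_pos: [0.4732, 0.3509, 0.0956]
tcp_rot: [0.681, 0.732, -0.003, -0.0]
contact_force: [0.5, -0.3, -1.0]
opening: 0.554
finger_force: 0.0
time: 15.87
eef_pos: [0.479, 0.354, 0.2124]
tcp_rot: [0.681, 0.732, 0.007, 0.004]
contact_force: [0.9, 0.8, 1.7]
opening: 0.549
finger_force: 0.0
((array([477.5, 343.1]), array([47.9, 33. ]), np.float32(-88.2)), array([274., 202.]))
((array([476.8, 343.7]), array([46.3, 31.7]), np.float32(-89.8)), array([174., 240.])) ((array([396.1, 343. ]), array([49. , 31.4]), np.float32(-89.8)), array([173., 263.]))
yellow ((array([ 423.5, -232.8]), array([60.4, 33.6]), np.float32(33.5)), array([337., 256.]))
red ((array([ 365.5, -340. ]), array([49.3, 32.7]), np.float32(44.4)), array([367., 273.]))
blue ((array([ 472. , -360.5]), array([47.9, 30.3]), np.float32(83.9)), array([373., 243.]))
yellow ((array([ 414.8, -242.1]), array([52.4, 34.5]), np.float32(33.4)), array([260., 295.]))
red ((array([ 361.7, -343.5]), array([49.9, 32.9]), np.float32(39.5)), array([257., 329.]))
blue ((array([ 467.8, -365.2]), array([47.4, 30.7]), np.float32(85.6)), array([299., 321.]))
t=16.02 shift [-0.5   -4.012  0.647] |4.09| turn [0.    0.002 0.998] min rows 14.7
```

Both dry tags lie flat and inside the tray. Now I go over the yellow tag.

```bash
python3 -m handwheel '[-0.013,-0.254,0,0,0,-0.045,-0.013,-0.254,0,0,0,-0.045,-0.013,-0.254,0,0,0,-0.045,-0.013,-0.254,0,0,0,-0.045,-0.013,-0.254,0,0,0,-0.045]' 0.5 | grep -E "eef|open"
python3 -m handwheel '[-0.013,-0.254,0,0,0,-0.045,-0.013,-0.254,0,0,0,-0.045,-0.013,-0.254,0,0,0,-0.045,-0.013,-0.254,0,0,0,-0.045,-0.013,-0.254,0,0,0,-0.045]' | grep -E "eef|open"
python3 -m handwheel '[-0.013,-0.254,0,0,0,-0.045,-0.013,-0.254,0,0,0,-0.045,-0.013,-0.254,0,0,0,-0.045,-0.013,-0.254,0,0,0,-0.045,-0.013,-0.254,0,0,0,-0.045]' | grep -E "eef|open"
python3 -m handwheel '[0,0,0,0,0,0,0,0,0,0,0,0,0,0,0,0,0,0]'
python3 - <<'E'
from h import *
im,d,c=grab("wrist"); cv2.imwrite("pics/w7.png",im); np.savez("w7.npz",im=im,d=d,R=c[3],t=c[4]); print(c[3].round(2).tolist(),-c[3].T@c[4])
st(); need([.449,-.218,.2],123)
E
```

```text
eef_pos: [0.4635, 0.1597, 0.1998]
opening: 0.499
eef_pos: [0.4539, -0.0305, 0.2001]
opening: 0.504
eef_pos: [0.4443, -0.2208, 0.1999]
opening: 0.501
time: 17.52
eef_pos: [0.445, -0.2188, 0.2003]
tcp_rot: [0.958, 0.287, -0.002, -0.001]
contact_force: [-1.0, 0.4, -0.6]
opening: 0.501
finger_force: 0.0
[[0.55, -0.84, -0.0], [-0.8, -0.53, 0.28], [-0.24, -0.15, -0.96]] [ 0.5054911  -0.17843072  0.32476476]
{'time': 17.567, 'qpos': [-0.66, -0.064, 2.053, -0.002, 1.156, 0.328], 'eef_pos': [0.445, -0.218, 0.201], 'tcp_rot': [0.958, 0.288, -0.002, -0.001], 'contact_force': [0.065, -0.019, 0.015], 'opening': 0.503, 'finger_force': 0.0}
t=17.57 shift [ 0.025  0.002 -0.004] |0.03| turn [-0.001 -0.003 -0.005] min rows 0.1
```

View pics/w7.png

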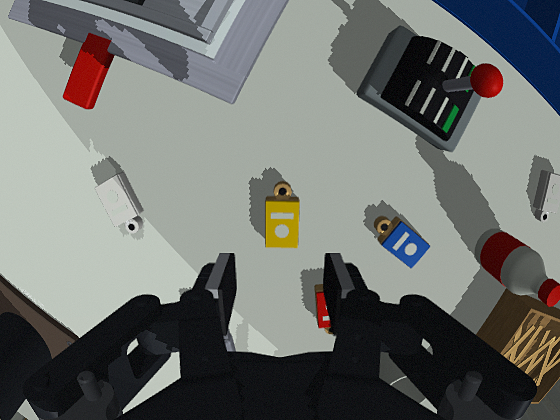

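The wrist picture shows the yellow tag at (282,220), with its ear (283,190) pointing up towards the cabinet. Blue is at (406,243), with its ear at (383,226).

```bash
cat > wm.py <<'E'
from h import *
def measure(tag=None,rois=None,fn=None):
    if fn: 
        z=np.load(fn); im,d=z["im"],z["d"]; f,cx,cy,_,_=cal("wrist"); c=(f,cx,cy,z["R"],z["t"])
    else: im,d,c=grab("wrist")
    P=cloud(im,d,c,"wrist")
    for col,roi in rois.items():
        (ce,sz,a),px=blob("wrist",im,c,col,.02,roi)
        m=brown(im)&(hsvmask(im,col)==0); m[:roi[1]]=0;m[roi[3]:]=0;m[:,:roi[0]]=0;m[:,roi[2]:]=0
        k,l,s,e=cv2.connectedComponentsWithStats(m.astype(np.uint8)); 
        v,u=np.nonzero(m); q=np.array([plane(c,"wrist",x,y,.014)[:2] for x,y in zip(u,v)])*1000
        # ear side
        r=np.radians(a); ax=np.array([np.cos(r),np.sin(r)]); s_=(q-ce)@ax
        sg=np.sign((abs(s_)>28)@np.sign(s_)); a2=a if sg>0 else (a+180 if a<0 else a-180)
        ax*=sg; s_*=sg; w=(q-ce)@np.array([-ax[1],ax[0]]); ear=(s_>28)&(s_<46)&(abs(w)<16)
        top=hsvmask(im,col)>0; top[:roi[1]]=0;top[roi[3]:]=0;top[:,:roi[0]]=0;top[:,roi[2]:]=0
        print(col,px,"centre",ce,"size",sz,"yaw",a2,"top z",np.median(P[top][:,2]).round(4),"ear s",np.percentile(s_[ear],[2,98]).round(1),"w",np.percentile(w[ear],[2,98]).round(1),"grip37",(ce+37*ax).round(1))
    return im,c
E
python3 - <<'E'
from wm import *
im,c=measure(rois={"yellow":(255,175,310,255),"blue":(365,210,435,275)},fn="w7.npz")
E
```

```text
yellow [282. 218.] centre [ 425.6 -232.8] size [66.4 32.1] yaw 32.6 top z 0.0212 ear s [28.5 34. ] w [-6.6  7. ] grip37 [ 456.8 -212.9]
blue [406. 245.] centre [ 471.2 -362. ] size [49.1 32.8] yaw 86.7 top z 0.0212 ear s [28.2 44.5] w [-12.6  11.3] grip37 [ 473.3 -325.1]
```

```bash
python3 -m handwheel '[0.045,0.013,-0.2,0,0,0,0,0,-0.25,0,0,0,0,0,-0.25,0,0,0,0,0,-0.25,0,0,0,0,0,-0.1,0,0,0]' 0.35 70
python3 -m handwheel '[0,0,-0.1,0,0,0,0,0,0,0,0,0,0,0,0,0,0,0]'
python3 - <<'E'
from h import *
need([.4517,-.2161,.024],123)
E
```

```text
time: 17.98
eef_pos: [0.4495, -0.2134, 0.0393]
tcp_rot: [0.957, 0.289, -0.004, -0.003]
contact_force: [-0.6, 0.7, -0.4]
opening: 0.347
finger_force: 0.0
time: 18.23
eef_pos: [0.4521, -0.2159, 0.0288]
tcp_rot: [0.957, 0.289, -0.002, -0.001]
contact_force: [0.3, 0.3, -0.9]
opening: 0.35
finger_force: 0.0
t=18.23 shift [-0.003 -0.002 -0.032] |0.03| turn [-0.    -0.003 -0.006] min rows 0.1
```

```bash
python3 -m handwheel '[0,0,-0.03,0,0,0,0,0,0,0,0,0]'
python3 -m handwheel '[0,0,0,0,0,0,0,0,0,0,0,0,0,0,0,0,0,0,0,0,0,0,0,0,0,0,0,0,0,0]' 0 70
python3 -m handwheel '[0,0,0.05,0,0,0,0,0,0.15,0,0,0,0,0,0.25,0,0,0,0,0,0.25,0,0,0,0,0,0.25,0,0,0]'
python3 -m handwheel '[0,0,0.12,0,0,0,0,0,0,0,0,0,0,0,0,0,0,0]'
python3 - <<'E'
from wm import *
im,d,c=grab("wrist"); cv2.imwrite("pics/w8.png",im); np.savez("w8.npz",im=im,d=d,R=c[3],t=c[4])
need([.5554,.0733,.2],97.1)
s=st(); P=cloud(im,d,c,"wrist"); m=hsvmask(im,"yellow")>0; print(np.percentile(P[m],[5,50,95],axis=0).round(3))
E
```

```text
time: 18.4
eef_pos: [0.4533, -0.2176, 0.026]
tcp_rot: [0.958, 0.288, -0.001, 0.001]
contact_force: [-0.1, -0.1, 1.0]
opening: 0.349
finger_force: 0.0
time: 18.82
eef_pos: [0.4535, -0.218, 0.0265]
tcp_rot: [0.958, 0.287, -0.0, 0.001]
contact_force: [0.3, 3.0, 5.8]
opening: 0.15
finger_force: 68.5
time: 19.23
eef_pos: [0.4518, -0.2176, 0.1689]
tcp_rot: [0.958, 0.287, -0.002, 0.0]
contact_force: [0.2, -0.4, -0.5]
opening: 0.146
finger_force: 68.4
time: 19.48
eef_pos: [0.4529, -0.2183, 0.187]
tcp_rot: [0.958, 0.287, -0.0, 0.002]
contact_force: [-0.1, 0.2, -1.1]
opening: 0.147
finger_force: 68.4
t=19.53 shift [0.689 1.939 0.1  ] |2.06| turn [ 0.    -0.002 -0.292] min rows 7.4
{'time': 19.533, 'qpos': [-0.65, -0.033, 2.054, -0.003, 1.122, 0.339], 'eef_pos': [0.452, -0.218, 0.185], 'tcp_rot': [0.958, 0.287, -0.001, 0.0], 'contact_force': [-0.787, 0.033, -1.608], 'opening': 0.145, 'finger_force': 68.427}
[[ 0.415 -0.739  0.017]
 [ 0.439 -0.244  0.175]
 [ 0.487 -0.219  0.182]]
```

```bash
python3 -m handwheel '[0.0217,0.092,0.004,0,0,0.0778,0.0217,0.092,0.004,0,0,0.0778,0.0217,0.092,0.004,0,0,0.0778,0.0217,0.092,0.004,0,0,0.0778,0.0217,0.092,0.004,0,0,0.0778]' | grep -E "eef|open"
python3 -m handwheel '[0.0217,0.092,0.004,0,0,0.0778,0.0217,0.092,0.004,0,0,0.0778,0.0217,0.092,0.004,0,0,0.0778,0.0217,0.092,0.004,0,0,0.0778,0.0217,0.092,0.004,0,0,0.0778]' | grep -E "eef|open"
python3 -m handwheel '[0.0217,0.092,0.004,0,0,0.0778,0.0217,0.092,0.004,0,0,0.0778,0.0217,0.092,0.004,0,0,0.0778,0.0217,0.092,0.004,0,0,0.0778,0.0217,0.092,0.004,0,0,0.0778]' | grep -E "eef|open"
python3 -m handwheel '[0.0217,0.092,0.004,0,0,0.0778,0.0217,0.092,0.004,0,0,0.0778,0.0217,0.092,0.004,0,0,0.0778,0.0217,0.092,0.004,0,0,0.0778,0.0217,0.092,0.004,0,0,0.0778]' | grep -E "eef|open"
python3 -m handwheel '[0.0217,0.092,0.004,0,0,0.0778,0.0217,0.092,0.004,0,0,0.0778,0,0,0,0,0,0,0,0,0,0,0,0]' 
python3 - <<'E'
from wm import *
need([.5237,.0847,.136],97.1)
im,d,c=grab("wrist"); cv2.imwrite("pics/w9.png",im); z=ctrl.get_state()["eef_pos"][2]
print("tag",blob("wrist",im,c,"yellow",z-.006,(180,150,400,420)),rackrect("wrist",im,d,c))
st()
E
```

```text
eef_pos: [0.4674, -0.1475, 0.1856]
opening: 0.152
eef_pos: [0.4836, -0.0786, 0.1886]
opening: 0.147
eef_pos: [0.4998, -0.0099, 0.1915]
opening: 0.147
eef_pos: [0.5161, 0.0589, 0.1945]
opening: 0.145
time: 21.53
eef_pos: [0.5229, 0.086, 0.1963]
tcp_rot: [-0.064, 0.998, 0.0, -0.001]
contact_force: [-1.3, -0.7, -0.6]
opening: 0.149
finger_force: 68.4
t=21.53 shift [ 0.005 -0.009 -0.402] |0.40| turn [-0.    -0.002 -0.003] min rows 1.4
tag ((array([535.9,  88.7]), array([30.7, 14.8]), np.float32(7.0)), array([279., 305.])) (array([563.2,   9.5]), array([229.1, 112.9]), np.float32(-82.9))
{'time': 21.583, 'qpos': [-0.029, 0.019, 1.98, -0.0, 1.145, -1.728], 'eef_pos': [0.523, 0.086, 0.197], 'tcp_rot': [-0.064, 0.998, 0.0, -0.001], 'contact_force': [0.199, -0.103, -0.528], 'opening': 0.148, 'finger_force': 68.428}
```

View pics/w9.png

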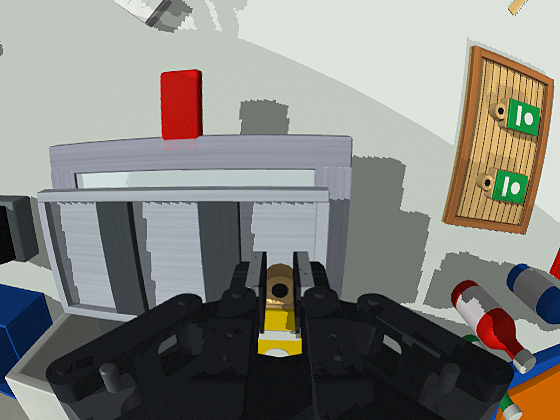

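The picture shows the yellow tag held by its ear at (279,290), lined up over the left bay. Both dry tags are in the tray. I lower it.

```bash
python3 -m handwheel '[0.005,-0.009,-0.15,0,0,0,0,0,-0.15,0,0,0,0,0,-0.07,0,0,0,0,0,0,0,0,0,0,0,0,0,0,0]'
python3 -m handwheel '[0,0,-0.03,0,0,0,0,0,0,0,0,0,0,0,0,0,0,0]'
python3 -m handwheel '[0,0,-0.02,0,0,0,0,0,0,0,0,0]'
```

```text
time: 22.0
eef_pos: [0.5243, 0.0839, 0.1425]
tcp_rot: [-0.064, 0.998, 0.0, 0.0]
contact_force: [0.7, 0.6, 0.1]
opening: 0.145
finger_force: 68.4
time: 22.25
eef_pos: [0.5255, 0.0844, 0.1397]
tcp_rot: [-0.065, 0.998, 0.0, 0.002]
contact_force: [0.0, 0.5, -0.6]
opening: 0.149
finger_force: 68.4
time: 22.42
eef_pos: [0.525, 0.0845, 0.136]
tcp_rot: [-0.065, 0.998, 0.0, 0.001]
contact_force: [-0.3, 0.2, -1.0]
opening: 0.15
finger_force: 68.4
```

```bash
python3 -m handwheel '[0,0,-0.014,0,0,0,0,0,0,0,0,0]' | grep -E "eef|cont"
python3 -m handwheel '[0,0,-0.01,0,0,0,0,0,0,0,0,0]'| grep -E "eef|cont"
```

```text
eef_pos: [0.5249, 0.0845, 0.1336]
contact_force: [0.4, -0.2, -0.6]
eef_pos: [0.5251, 0.0845, 0.1334]
contact_force: [-3.5, -0.4, 6.3]
```

```bash
python3 -m handwheel '[0,0,0,0,0,0,0,0,0,0,0,0,0,0,0,0,0,0,0,0,0.05,0,0,0,0,0,0.15,0,0,0]' 0.23
python3 -m handwheel '[0,0,0.2,0,0,0,0,0,0.2,0,0,0,0,0,0,0,0,0,0,0,0,0,0,0]' 0.35
python3 - <<'E'
from wm import *
im,d,c=grab("wrist"); np.savez("w10.npz",im=im,d=d,R=c[3],t=c[4])
print("tag",blob("wrist",im,c,"yellow",.127,(180,150,400,420)))
it,dt,ct=grab("top"); print(blob("top",it,ct,"yellow",.127,(225,190,260,230)))
for col,roi in(("red",(330,258,395,300)),("blue",(345,225,400,260))): print(col,blob("top",it,ct,col,.02,roi))
need([.473,-.325,.2],-5)
E
```

```text
time: 23.17
eef_pos: [0.5224, 0.0845, 0.159]
tcp_rot: [-0.065, 0.998, 0.001, -0.003]
contact_force: [-0.2, 0.1, -1.1]
opening: 0.23
finger_force: 0.0
time: 23.5
eef_pos: [0.5264, 0.0845, 0.2253]
tcp_rot: [-0.065, 0.998, -0.0, 0.004]
contact_force: [-0.1, -0.7, -0.3]
opening: 0.351
finger_force: 0.0
tag ((array([556.1,  88.5]), array([70.3, 33.1]), np.float32(4.2)), array([278., 256.]))Traceback (most recent call last):
  File "<stdin>", line 4, in <module>
  File "h.py", line 47, in blob
    cs=cv2.findContours(k,0,cv2.CHAIN_APPROX_NONE)[0]; q=max(cs,key=cv2.contourArea)[:,0]
                                                         ~~~^^^^^^^^^^^^^^^^^^^^^^^^
ValueError: max() iterable argument is empty
```

```bash
python3 - <<'E'
from wm import *
it,dt,ct=grab("top")
for col,roi in(("red",(325,250,398,300)),("blue",(345,225,400,262))): print(col,blob("top",it,ct,col,.02,roi))
need([.473,-.325,.2],-5)
E
```

```text
red ((array([ 365.5, -339.9]), array([49.3, 32.7]), np.float32(44.8)), array([367., 273.]))
blue ((array([ 472. , -360.5]), array([47.9, 30.3]), np.float32(83.9)), array([373., 243.]))
t=23.65 shift [-0.34  -2.73  -0.139] |2.75| turn [-0.    -0.     0.862] min rows 10.8
```

```bash
python3 -m handwheel '[-0.0237,-0.1815,-0.011,0,0,-0.0743,-0.0237,-0.1815,-0.011,0,0,-0.0743,-0.0237,-0.1815,-0.011,0,0,-0.0743,-0.0237,-0.1815,-0.011,0,0,-0.0743,-0.0237,-0.1815,-0.011,0,0,-0.0743]' 0.35 | grep -E "eef|open"
python3 -m handwheel '[-0.0237,-0.1815,-0.011,0,0,-0.0743,-0.0237,-0.1815,-0.011,0,0,-0.0743,-0.0237,-0.1815,-0.011,0,0,-0.0743,-0.0237,-0.1815,-0.011,0,0,-0.0743,-0.0237,-0.1815,-0.011,0,0,-0.0743]' | grep -E "eef|open"
python3 -m handwheel '[-0.0237,-0.1815,-0.011,0,0,-0.0743,-0.0237,-0.1815,-0.011,0,0,-0.0743,-0.0237,-0.1815,-0.011,0,0,-0.0743,-0.0237,-0.1815,-0.011,0,0,-0.0743,-0.0237,-0.1815,-0.011,0,0,-0.0743]' | grep -E "eef|open"
python3 -m handwheel '[0,0,0,0,0,0,0,0,0,0,0,0,0,0,0,0,0,0]'| grep -E "eef|open"
python3 - <<'E'
from wm import *
im,d,c=grab("wrist"); np.savez("w11.npz",im=im,d=d,R=c[3],t=c[4]); cv2.imwrite("pics/w11.png",im)
k,l,s,ce=cv2.connectedComponentsWithStats(hsvmask(im,"blue"))
i=[i for i in range(1,k) if s[i,4]>300 and abs(ce[i][0]-280)<60 and abs(ce[i][1]-220)<60]; print([s[j] for j in i])
measure(rois={"blue":(240,170,325,255)},fn="w11.npz"); need([.473,-.324,.024],-3.3)
E
```

```text
eef_pos: [0.5059, -0.0525, 0.212]
opening: 0.354
eef_pos: [0.4881, -0.1886, 0.2037]
opening: 0.351
eef_pos: [0.4705, -0.3245, 0.1952]
opening: 0.348
eef_pos: [0.471, -0.323, 0.1959]
opening: 0.347
[array([ 266,  209,   33,   47, 1186], dtype=int32)]
blue [282. 232.] centre [ 471.5 -361.1] size [47.3 31.9] yaw 86.4 top z 0.0212 ear s [28.2 41.3] w [-7.7  8.4] grip37 [ 473.8 -324.2]
t=25.20 shift [ 0.011 -0.009 -1.149] |1.15| turn [ 0.    -0.001 -0.006] min rows 4.1
```

```bash
python3 -m handwheel '[0.019,0.005,-0.2,0,0,0,0,0,-0.25,0,0,0,0,0,-0.25,0,0,0,0,0,-0.25,0,0,0,0,0,-0.1,0,0,0]' 0.35 70 | grep -E "eef|cont"
python3 -m handwheel '[0,0,-0.08,0,0,0,0,0,0,0,0,0,0,0,0,0,0,0]'
python3 - <<'E'
from h import *
need([.474,-.322,.0255],-3.5)
E
```

```text
eef_pos: [0.4719, -0.3189, 0.0344]
contact_force: [-0.5, 0.6, -0.5]
time: 25.87
eef_pos: [0.475, -0.3227, 0.0283]
tcp_rot: [0.724, 0.69, -0.001, 0.001]
contact_force: [0.4, 1.0, 0.5]
opening: 0.349
finger_force: 0.0
t=25.87 shift [-0.006  0.004 -0.019] |0.02| turn [ 0.002  0.    -0.008] min rows 0.1
```

```bash
python3 -m handwheel '[0,0,-0.018,0,0,0,0,0,0,0,0,0,0,0,0,0,0,0,0,0,0,0,0,0,0,0,0,0,0,0]' 0 70
python3 -m handwheel '[0,0,0,0,0,0,0,0,0.05,0,0,0,0,0,0.15,0,0,0,0,0,0.25,0,0,0,0,0,0.25,0,0,0]'
python3 -m handwheel '[0,0,0.25,0,0,0,0,0,0.12,0,0,0,0,0,0,0,0,0,0,0,0,0,0,0]'
python3 - <<'E'
from h import *
im,d,c=grab("wrist"); P=cloud(im,d,c,"wrist"); m=hsvmask(im,"blue")>0; m[:,:240]=0; m[:,330:]=0; m[:230]=0; print(m.sum(),np.percentile(P[m],[5,50,95],axis=0).round(3).tolist())
need([.5329,.0052,.195],97.1)
E
```

```text
time: 26.28
eef_pos: [0.4761, -0.3242, 0.0278]
tcp_rot: [0.725, 0.689, -0.0, 0.003]
contact_force: [0.7, 1.8, 5.7]
opening: 0.151
finger_force: 68.5
time: 26.7
eef_pos: [0.4732, -0.3222, 0.1302]
tcp_rot: [0.725, 0.689, -0.001, -0.001]
contact_force: [-0.1, -0.1, -0.3]
opening: 0.147
finger_force: 68.4
time: 27.03
eef_pos: [0.4748, -0.3236, 0.1876]
tcp_rot: [0.725, 0.689, -0.001, 0.003]
contact_force: [-0.4, 0.2, -1.3]
opening: 0.145
finger_force: 68.4
1249 [[0.464, -0.366, 0.179], [0.474, -0.348, 0.18], [0.482, -0.337, 0.182]]
t=27.08 shift [0.393 2.187 0.065] |2.22| turn [ 0.001 -0.001 -0.889] min rows 11.2
```

```bash
python3 -m handwheel '[0.0262,0.1458,0.004,0,0,0.0741,0.0262,0.1458,0.004,0,0,0.0741,0.0262,0.1458,0.004,0,0,0.0741,0.0262,0.1458,0.004,0,0,0.0741,0.0262,0.1458,0.004,0,0,0.0741]' | grep -E "eef|open"
python3 -m handwheel '[0.0262,0.1458,0.004,0,0,0.0741,0.0262,0.1458,0.004,0,0,0.0741,0.0262,0.1458,0.004,0,0,0.0741,0.0262,0.1458,0.004,0,0,0.0741,0.0262,0.1458,0.004,0,0,0.0741]' | grep -E "eef|open"
python3 -m handwheel '[0.0262,0.1458,0.004,0,0,0.0741,0.0262,0.1458,0.004,0,0,0.0741,0.0262,0.1458,0.004,0,0,0.0741,0.0262,0.1458,0.004,0,0,0.0741,0.0262,0.1458,0.004,0,0,0.0741]' | grep -E "eef|open"
python3 -m handwheel '[0,0,0,0,0,0,0,0,0,0,0,0,0,0,0,0,0,0]' | grep -E "eef|open"
python3 - <<'E'
from wm import *
need([.5329,.0052,.1375],97.1)
im,d,c=grab("wrist"); cv2.imwrite("pics/w12.png",im); z=ctrl.get_state()["eef_pos"][2]; P=cloud(im,d,c,"wrist")
print("tag",blob("wrist",im,c,"blue",z-.006,(180,250,400,420)),rackrect("wrist",im,d,c))
m=hsvmask(im,"blue")>0; m[:,:240]=0; m[:,330:]=0; m[:250]=0; print(np.percentile(P[m],[5,50,95],axis=0).round(3).tolist())
E
```

```text
eef_pos: [0.4927, -0.212, 0.1857]
opening: 0.151
eef_pos: [0.5122, -0.1028, 0.1888]
opening: 0.15
eef_pos: [0.5318, 0.0061, 0.1917]
opening: 0.152
eef_pos: [0.5324, 0.0047, 0.1929]
opening: 0.147
t=28.58 shift [ 0.004  0.003 -0.369] |0.37| turn [-0.    -0.001 -0.   ] min rows 1.3
tag ((array([551.4,   8.3]), array([14.8, 13.2]), np.float32(-86.4)), array([279., 315.])) (array([557.1,   9.5]), array([229.4, 100.4]), np.float32(-83.0))
[[0.548, 0.001, 0.184], [0.558, 0.009, 0.186], [0.575, 0.02, 0.187]]
```

```bash
python3 -m handwheel '[0.004,0.003,-0.15,0,0,0,0,0,-0.15,0,0,0,0,0,-0.07,0,0,0,0,0,0,0,0,0,0,0,0,0,0,0]'| grep -E "eef|cont"
python3 -m handwheel '[0,0,-0.02,0,0,0,0,0,0,0,0,0]'| grep -E "eef|cont"
python3 -m handwheel '[0,0,-0.014,0,0,0,0,0,0,0,0,0]' | grep -E "eef|cont"
```

```text
eef_pos: [0.5337, 0.0047, 0.139]
contact_force: [-0.2, 0.1, 0.1]
eef_pos: [0.5344, 0.0051, 0.137]
contact_force: [0.2, -0.3, -0.4]
eef_pos: [0.5346, 0.0052, 0.1349]
contact_force: [0.9, -0.2, 0.2]
```

```bash
python3 -m handwheel '[0,0,-0.012,0,0,0,0,0,0,0,0,0]'| grep -E "eef|cont"
python3 -m handwheel '[0,0,0,0,0,0,0,0,0,0,0,0,0,0,0,0,0,0,0,0,0.05,0,0,0,0,0,0.15,0,0,0]' 0.23
python3 -m handwheel '[0,0,0.2,0,0,0,0,0,0.2,0,0,0,0,0,0,0,0,0,0,0,0,0,0,0]' 0.35 | grep eef
python3 - <<'E'
from wm import *
im,d,c=grab("wrist"); cv2.imwrite("pics/w13.png",im)
print("tag",blob("wrist",im,c,"blue",.127,(220,180,340,420)))
it,dt,ct=grab("top")
print("red",blob("top",it,ct,"red",.02,(325,250,398,300)))
need([.338,-.3655,.2],-48)
E
```

```text
eef_pos: [0.5347, 0.0052, 0.1347]
contact_force: [-3.6, -1.6, 7.8]
time: 29.97
eef_pos: [0.5314, 0.0058, 0.1591]
tcp_rot: [-0.063, 0.998, 0.001, -0.003]
contact_force: [-0.1, -0.6, 0.0]
opening: 0.227
finger_force: 0.0
eef_pos: [0.5354, 0.0052, 0.2253]
tag ((array([574.3,   9.1]), array([49.5, 32.9]), np.float32(3.4)), array([277., 264.]))
red ((array([ 365.5, -340. ]), array([49.3, 32.7]), np.float32(44.4)), array([367., 273.]))
t=30.40 shift [-1.303 -2.473 -0.145] |2.80| turn [-0.001  0.001  0.387] min rows 10.1
```

```bash
python3 - <<'E'
from wm import *
it,dt,ct=grab("top"); P=cloud(it,dt,ct,"top")
m=(P[...,2]>.06)&(P[...,2]<.1)&(P[...,0]>.25)&(P[...,0]<.45)&(P[...,1]<-.38)&(P[...,1]>-.56)
print(m.sum(),np.percentile(P[m],[0,5,50,95,100],axis=0).round(3).tolist()); print(rectof(P[m]))
i2,d2,c2=grab("side"); P=cloud(i2,d2,c2,"side")
m=(P[...,2]>.03)&(P[...,2]<.1)&(P[...,0]>.25)&(P[...,0]<.45)&(P[...,1]<-.38)&(P[...,1]>-.56)
print(rectof(P[m]))
print("red",blob("side",i2,c2,"red",.02,(240,315,275,345)))
E
```

```text
126 [[0.312, -0.494, 0.06], [0.315, -0.49, 0.062], [0.342, -0.473, 0.078], [0.373, -0.428, 0.087], [0.376, -0.426, 0.09]]
(array([ 344. , -459.4]), array([65.5, 65.1]), np.float32(12.0))
(array([ 340.7, -460.9]), array([68. , 65.2]), np.float32(63.1))
red ((array([ 361.6, -343.5]), array([49.9, 32.9]), np.float32(39.0)), array([257., 329.]))
```

```bash
python3 -m handwheel '[-0.0633,-0.1177,-0.008,0,0,-0.0767,-0.0633,-0.1177,-0.008,0,0,-0.0767,-0.0633,-0.1177,-0.008,0,0,-0.0767,-0.0633,-0.1177,-0.008,0,0,-0.0767,-0.0633,-0.1177,-0.008,0,0,-0.0767]' 0.35 | grep -E "eef|open"
python3 -m handwheel '[-0.0633,-0.1177,-0.008,0,0,-0.0767,-0.0633,-0.1177,-0.008,0,0,-0.0767,-0.0633,-0.1177,-0.008,0,0,-0.0767,-0.0633,-0.1177,-0.008,0,0,-0.0767,-0.0633,-0.1177,-0.008,0,0,-0.0767]' | grep -E "eef|open"
python3 -m handwheel '[-0.0633,-0.1177,-0.008,0,0,-0.0767,-0.0633,-0.1177,-0.008,0,0,-0.0767,-0.0633,-0.1177,-0.008,0,0,-0.0767,-0.0633,-0.1177,-0.008,0,0,-0.0767,-0.0633,-0.1177,-0.008,0,0,-0.0767]' | grep -E "eef|open"
python3 -m handwheel '[-0.0633,-0.1177,-0.008,0,0,-0.0767,-0.0633,-0.1177,-0.008,0,0,-0.0767,-0.0633,-0.1177,-0.008,0,0,-0.0767,-0.0633,-0.1177,-0.008,0,0,-0.0767,-0.0633,-0.1177,-0.008,0,0,-0.0767]' | grep -E "eef|open"
python3 -m handwheel '[-0.0633,-0.1177,-0.008,0,0,-0.0767,0,0,0,0,0,0,0,0,0,0,0,0,0,0,0,0,0,0]'| grep -E "eef|open"
python3 - <<'E'
from wm import *
im,d,c=grab("wrist"); np.savez("w14.npz",im=im,d=d,R=c[3],t=c[4]); cv2.imwrite("pics/w14.png",im)
need([.336,-.3665,.2],-48)
k,l,s,ce=cv2.connectedComponentsWithStats(hsvmask(im,"red"))
for i in range(1,k):
    if s[i,4]>200: print(s[i],np.round(ce[i]))
it,dt,ct=grab("top"); h=cv2.cvtColor(it,cv2.COLOR_BGR2HSV)
for nm,roi in(("blue",(255,190,285,225)),("yellow",(230,190,260,225))): print(nm,blob("top",it,ct,nm,.127,roi))
E
```

```text
eef_pos: [0.4852, -0.0833, 0.2146]
opening: 0.35
eef_pos: [0.4378, -0.1715, 0.2088]
opening: 0.354
eef_pos: [0.3904, -0.2597, 0.2028]
opening: 0.352
eef_pos: [0.3431, -0.3478, 0.1967]
opening: 0.348
eef_pos: [0.3345, -0.3645, 0.1961]
opening: 0.349
t=32.55 shift [ 0.009 -0.014  0.024] |0.03| turn [-0.    -0.001 -0.004] min rows 0.1
[466 108  44  54 670] [483. 130.]
[ 265  127   38   53 1478] [283. 152.]
[539 128  21  32 416] [552. 144.]
blue ((array([574. ,   8.5]), array([46.9, 33.2]), np.float32(0.4)), array([268., 210.]))
yellow ((array([565.3,  88.1]), array([50.3, 33.2]), np.float32(0.6)), array([244., 212.]))
```

View pics/w14.png

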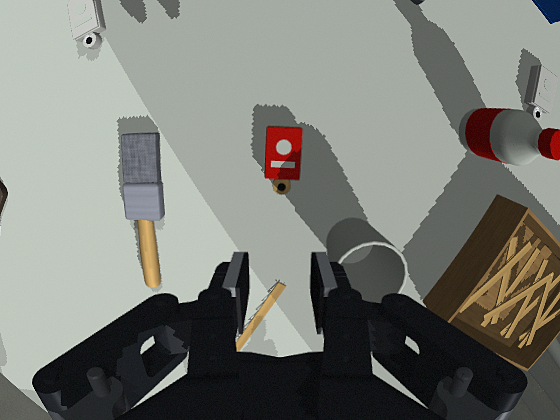

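The wrist picture shows the red tag at (283,152), its ear at (282,187) facing down the image, and the cup close by at (365,260). I will grip with the tool leaning away from the cup.

```bash
python3 - <<'E'
from wm import *
measure(rois={"red":(250,115,312,198)},fn="w14.npz")
z=np.load("w14.npz"); f,cx,cy,_,_=cal("wrist"); c=(f,cx,cy,z["R"],z["t"])
P=cloud(z["im"],z["d"],c,"wrist"); m=(P[...,2]>.05)&(P[...,2]<.1)&(P[...,1]<-.4)&(P[...,1]>-.52)&(P[...,0]<.42)&(P[...,0]>.27); print(rectof(P[m]),plane(c,"wrist",365,258,.085))
E
```

```text
red [283. 153.] centre [ 364.7 -339.6] size [48.6 32.9] yaw -140.6 top z 0.0213 ear s [28.2 39.7] w [-7.9  8.5] grip37 [ 336.1 -363.1]
(array([ 349.1, -456.8]), array([65.2, 56.5]), np.float32(80.4)) [ 0.35284517 -0.44052857  0.085     ]
```

```bash
python3 -m handwheel '[0,0,0,-0.042,0.051,-0.013,0,0,0,-0.042,0.051,-0.013,0,0,-0.25,0,0,0,0,0,-0.25,0,0,0,0,0,0,0,0,0]' 0.35 70
python3 -m handwheel '[0,0,0,0,0,0,0,0,0,0,0,0]' | grep eef
python3 - <<'E'
from h import *
need([.3346,-.3644,.027],-50.6,12,129.4)
E
```

```text
time: 33.02
eef_pos: [0.3322, -0.36, 0.115]
tcp_rot: [0.934, 0.341, -0.101, 0.026]
contact_force: [-2.1, 1.2, -0.8]
opening: 0.35
finger_force: 0.0
eef_pos: [0.3354, -0.3659, 0.1237]
t=33.18 shift [-0.005  0.01  -0.645] |0.64| turn [-0.002 -0.002 -0.006] min rows 2.3
```

```bash
python3 -m handwheel '[-0.005,0.01,-0.2,0,0,0,0,0,-0.2,0,0,0,0,0,-0.18,0,0,0,0,0,0,0,0,0,0,0,0,0,0,0]'
python3 -m handwheel '[0,0,0,0,0,0,0,0,0,0,0,0]' | grep -E "eef|cont"
python3 - <<'E'
from h import *
need([.3346,-.3644,.027],-50.6,12,129.4)
E
```

```text
time: 33.6
eef_pos: [0.3342, -0.3646, 0.0364]
tcp_rot: [0.935, 0.339, -0.099, 0.033]
contact_force: [-0.1, -0.3, 0.9]
opening: 0.346
finger_force: 0.0
eef_pos: [0.3354, -0.366, 0.0383]
contact_force: [-0.1, 0.0, -0.1]
t=33.77 shift [-0.005  0.01  -0.075] |0.08| turn [ 0.001 -0.    -0.005] min rows 0.3
```

```bash
python3 -m handwheel '[-0.005,0.008,-0.075,0,0,0,0,0,0,0,0,0,0,0,0,0,0,0]' | grep -E "eef|cont"
python3 -m handwheel '[0,0,0,0,0,0,0,0,0,0,0,0,0,0,0,0,0,0,0,0,0,0,0,0,0,0,0,0,0,0]' 0 70
python3 -m handwheel '[0,0,0.05,0,0,0,0,0,0.15,0,0,0,0,0,0.25,0,0,0,0,0,0.25,0,0,0,0,0,0.25,0,0,0]'
python3 -m handwheel '[0,0,0.15,0,0,0,0,0,0,0,0,0,0,0,0,0,0,0]'
python3 - <<'E'
from h import *
im,d,c=grab("wrist"); P=cloud(im,d,c,"wrist"); m=hsvmask(im,"red")>0; m[:,:240]=0; m[:,330:]=0; m[:230]=0; print(m.sum(),np.percentile(P[m],[5,50,95],axis=0).round(3).tolist())
it,dt,ct=grab("top"); print(np.round(P[0,0],1)); 
need([.543,-.0745,.2],97.1,12,93.1)
st()
E
```

```text
eef_pos: [0.3329, -0.3624, 0.0238]
contact_force: [-0.2, 0.3, -0.3]
time: 34.43
eef_pos: [0.3332, -0.3629, 0.0243]
tcp_rot: [0.935, 0.339, -0.1, 0.033]
contact_force: [-1.0, 1.1, 4.1]
opening: 0.161
finger_force: 68.4
time: 34.85
eef_pos: [0.3327, -0.362, 0.1675]
tcp_rot: [0.935, 0.339, -0.099, 0.032]
contact_force: [0.6, -1.0, 0.1]
opening: 0.159
finger_force: 68.4
time: 35.1
eef_pos: [0.3337, -0.3632, 0.1906]
tcp_rot: [0.935, 0.339, -0.099, 0.035]
contact_force: [-0.2, -0.3, -1.7]
opening: 0.16
finger_force: 68.4
1753 [[0.34, -0.362, 0.186], [0.35, -0.35, 0.187], [0.362, -0.337, 0.188]]
[0.3 0.  0. ]
t=35.20 shift [1.404 1.915 0.085] |2.38| turn [ 0.004  0.001 -0.365] min rows 8.5
{'time': 35.2, 'qpos': [-0.936, -0.04, 2.066, -0.233, 1.122, 0.041], 'eef_pos': [0.332, -0.362, 0.187], 'tcp_rot': [0.935, 0.339, -0.1, 0.032], 'contact_force': [-0.015, 0.387, -0.719], 'opening': 0.162, 'finger_force': 68.409}
```

```bash
python3 -m handwheel '[0.14,0.1918,0.009,0,0,-0.0363,0.14,0.1918,0.009,0,0,-0.0363,0.14,0.1918,0.009,0,0,-0.0363,0.14,0.1918,0.009,0,0,-0.0363,0.14,0.1918,0.009,0,0,-0.0363]' | grep -E "eef|open"
python3 -m handwheel '[0.14,0.1918,0.009,0,0,-0.0363,0.14,0.1918,0.009,0,0,-0.0363,0.14,0.1918,0.009,0,0,-0.0363,0.14,0.1918,0.009,0,0,-0.0363,0.14,0.1918,0.009,0,0,-0.0363]' | grep -E "eef|open"
python3 -m handwheel '[0,0,0,0,0,0,0,0,0,0,0,0,0,0,0,0,0,0]' | grep -E "eef|open"
python3 - <<'E'
from wm import *
need([.5423,-.0743,.135],97.1,12,97.1-180)
im,d,c=grab("wrist"); cv2.imwrite("pics/w15.png",im); P=cloud(im,d,c,"wrist")
m=hsvmask(im,"red")>0; m[:,:240]=0; m[:,330:]=0; m[:250]=0; print(m.sum(),np.percentile(P[m],[5,50,95],axis=0).round(3).tolist())
E
```

```text
eef_pos: [0.4376, -0.2166, 0.193]
opening: 0.161
eef_pos: [0.5426, -0.0729, 0.1994]
opening: 0.16
eef_pos: [0.5419, -0.0748, 0.2001]
opening: 0.162
t=36.28 shift [ 0.002  0.004 -0.434] |0.43| turn [ 0.029 -0.268 -0.002] min rows 3.4
416 [[0.556, -0.087, 0.196], [0.558, -0.076, 0.197], [0.56, -0.059, 0.197]]
```

```bash
python3 -m handwheel '[0.002,0.004,-0.15,0,0,0,0,0,-0.15,0,0,0,0,0,-0.12,0,0,0,0,0,0,0,0,0,0,0,0,0,0,0]'| grep -E "eef|cont"
python3 -m handwheel '[0,0,-0.014,0,0,0,0,0,0,0,0,0]'| grep -E "eef|cont"
python3 -m handwheel '[0,0,-0.014,0,0,0,0,0,0,0,0,0]' | grep -E "eef|cont"
```

```text
eef_pos: [0.5419, -0.0751, 0.1381]
contact_force: [-0.2, -0.5, -0.3]
eef_pos: [0.544, -0.0751, 0.1386]
contact_force: [0.1, -0.4, -0.3]
eef_pos: [0.5438, -0.0746, 0.136]
contact_force: [0.3, -0.4, -0.1]
```

```bash
python3 -m handwheel '[0,0,-0.018,0,0,0,0,0,0,0,0,0]'| grep -E "eef|cont"
python3 -m handwheel '[0,0,-0.012,0,0,0,0,0,0,0,0,0]'| grep -E "eef|cont"
```

```text
eef_pos: [0.5434, -0.0743, 0.1324]
contact_force: [-0.0, -0.2, -1.3]
eef_pos: [0.5436, -0.0744, 0.1313]
contact_force: [-1.2, 0.1, 2.1]
```

```bash
python3 -m handwheel '[0,0,0,0,0,0,0,0,0,0,0,0,0,0,0,0,0,0,0,0,0.05,0,0,0,0,0,0.15,0,0,0]' 0.24 | grep -E "eef|open"
python3 -m handwheel '[-0.1,0.1,0.2,0.008,-0.0657,0,-0.1,0.1,0.2,0.008,-0.0657,0,-0.1,0.1,0.2,0,0,0,-0.1,0.1,0.2,0,0,0,-0.05,0.1,0.15,0,0,0]' 0.8 | grep -E "eef|open"
python3 -m handwheel '[0,0,0,0,0,0,0,0,0,0,0,0,0,0,0,0,0,0]' | grep eef
python3 - <<'E'
from wm import *
im,d,c=grab("wrist"); cv2.imwrite("pics/w16.png",im); np.savez("w16.npz",im=im,d=d,R=c[3],t=c[4]); st()
print(rackrect("wrist",im,d,c))
k=[]
for col in("red","yellow","blue"):
    m=hsvmask(im,col); kk,l,s,ce=cv2.connectedComponentsWithStats(m)
    P=cloud(im,d,c,"wrist")
    for i in range(1,kk):
        p=np.median(P[l==i],0)
        if s[i,4]>200 and .11<p[2]<.14: 
            x,y,w,h=s[i,:4]; print(col,s[i,4],blob("wrist",im,c,col,.127,(x-3,y-3,x+w+3,y+h+3)),p.round(3))
E
```

```text
eef_pos: [0.5411, -0.0737, 0.1577]
opening: 0.24
eef_pos: [0.4748, 0.0011, 0.3066]
opening: 0.802
eef_pos: [0.4757, 0.0005, 0.3027]
{'time': 38.55, 'qpos': [-0.215, -0.203, 1.988, 0.004, 1.362, 1.229], 'eef_pos': [0.476, 0.0, 0.302], 'tcp_rot': [0.998, 0.063, -0.002, -0.002], 'contact_force': [-0.097, -0.209, 0.098], 'opening': 0.8, 'finger_force': 0.0}
(array([563.2,  10.2]), array([229.2, 112.7]), np.float32(-83.0))
red 1390 ((array([582.2, -70.9]), array([48.8, 33.4]), np.float32(2.3)), array([372.,  93.])) [ 0.582 -0.07   0.128]
red 232 ((array([ 611.3, -282.3]), array([26.4, 22.4]), np.float32(-64.2)), array([539., 114.])) [ 0.608 -0.27   0.139]
yellow 1682 ((array([558.9,  87.2]), array([64.6, 36.4]), np.float32(4.1)), array([200.,  93.])) [0.564 0.086 0.128]
blue 1513 ((array([574.5,   9.3]), array([48.7, 32.8]), np.float32(3.6)), array([286.,  87.])) [0.574 0.009 0.128]
```

View pics/w16.png

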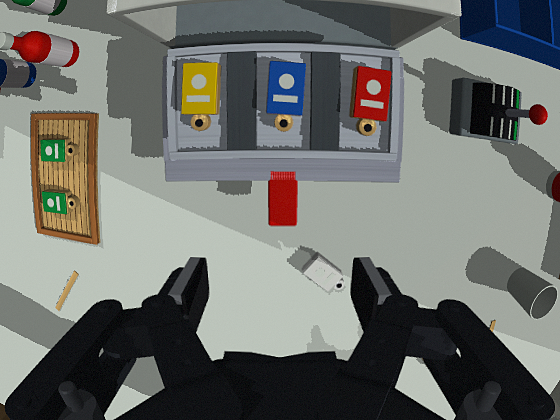

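The wrist picture shows yellow (200,88), blue (286,87) and red (372,92) flat, one in each bay, ears towards the door, with the dry tags in the tray. I will check their alignment to the bays before shutting the door.

```bash
python3 - <<'E'
from wm import *
z=np.load("w16.npz"); im,d=z["im"],z["d"]; f,cx,cy,_,_=cal("wrist"); c=(f,cx,cy,z["R"],z["t"])
P=cloud(im,d,c,"wrist")
for col,roi in(("yellow",(170,50,225,120)),("blue",(260,50,312,118)),("red",(345,55,398,123))):
    k=np.zeros(im.shape[:2],bool); k[roi[1]:roi[3],roi[0]:roi[2]]=1
    print(col,rectof(P[k&(P[...,2]>.1235)&(P[...,2]<.135)]))
# bars: dark strips; long edges
h=cv2.cvtColor(im,cv2.COLOR_BGR2GRAY)
for u0,u1 in((225,260),(305,345)):
    k=np.zeros(im.shape[:2],bool); k[54:150,u0:u1]=1; m=k&(h<95)
    e=[]
    for v in range(60,145):
        u=np.nonzero(m[v])[0]
        if len(u)>10: e.append(plane(c,"wrist",u.min(),v,.115)[:2]); 
    e=np.array(e); print("bar",len(e),np.degrees(np.arctan(np.polyfit(e[:,0],e[:,1],1)[0])).round(2))
E
python3 - <<'E'
import cv2
im=cv2.imread('pics/w16.png'); cv2.imwrite('pics/w16c.png',cv2.resize(im[35:185,150:415],None,fx=3,fy=3,interpolation=2))
E
```

```text
yellow (array([564.1,  89.2]), array([54.5, 33.9]), np.float32(3.9))
blue (array([573.8,   9.4]), array([50.6, 33.6]), np.float32(2.6))
red (array([582.3, -70.5]), array([49.7, 33.9]), np.float32(2.1))
bar 85 6.12
bar 85 7.09
```

View pics/w16c.png

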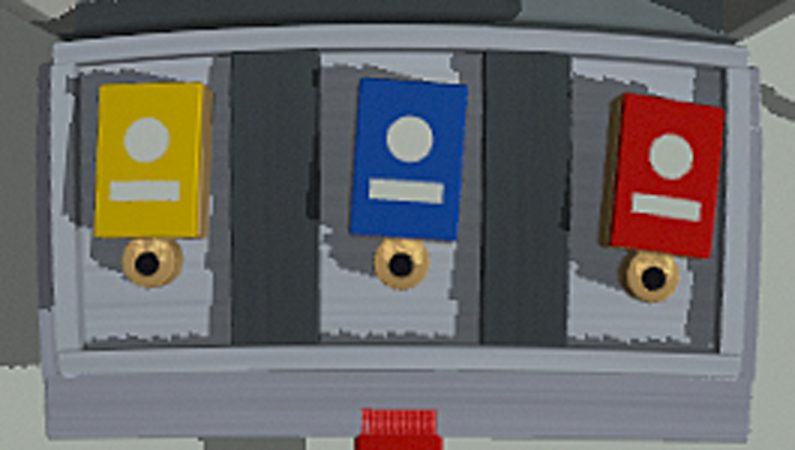

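All three tags sit inside their bays, within about 5° of the bay line, so I leave them. Now I take the tab again to shut the door.

```bash
python3 -m handwheel '[-0.052,-0.008,-0.2,0.006,-0.05,0,-0.052,-0.008,-0.2,0.006,-0.05,0,-0.052,-0.008,-0.2,0,0,0,-0.052,-0.008,-0.2,0,0,0,-0.052,-0.008,-0.1,0,0,0]' 0.65 | grep -E "eef|open"
python3 -m handwheel '[0,0,0,0,0,0,0,0,0,0,0,0]' | grep eef
python3 - <<'E'
from h import *
need([.4375,-.0065,.053],97.2,9,97.2-180); st()
im,d,c=grab("wrist"); P=cloud(im,d,c,"wrist"); m=hsvmask(im,"red")>0
q=P[m]; q=q[(q[:,2]>.03)&(q[:,2]<.07)&(q[:,1]>-.06)&(q[:,1]<.06)]; print(len(q),rectof(q),np.median(q[:,2]))
E
```

```text
eef_pos: [0.4332, -0.0052, 0.1622]
opening: 0.649
eef_pos: [0.4359, -0.0056, 0.1663]
t=39.13 shift [ 0.011 -0.006 -0.755] |0.76| turn [-0.003 -0.004  0.   ] min rows 2.7
{'time': 39.133, 'qpos': [-0.282, -0.261, 2.295, 0.079, 0.971, 1.124], 'eef_pos': [0.436, -0.006, 0.166], 'tcp_rot': [0.995, 0.062, 0.076, -0.007], 'contact_force': [0.038, 0.635, -0.292], 'opening': 0.65, 'finger_force': 0.0}
3745 (array([454.2,  -3.5]), array([64.8, 33. ]), np.float32(6.7)) 0.06357514747314448
```

```bash
python3 -m handwheel '[0.011,0,-0.25,0,0,0,0,0,-0.25,0,0,0,0,0,-0.2,0,0,0,0,0,0,0,0,0,0,0,0,0,0,0]' | grep -E "eef|cont"
python3 -m handwheel '[0,0,0,0,0,0,0,0,0,0,0,0,0,0,0,0,0,0,0,0,0,0,0,0,0,0,0,0,0,0]' 0 35
python3 - <<'E'
from h import *
p=ctrl.get_state()["eef_pos"]; ax=np.array([.992,.125,0]); H=np.array([.630,.018,.052]); v=H-p; X=v@ax; Z=p[2]-H[2]; r=np.hypot(X,Z); a0=np.arctan2(X,Z); print(r,a0)
p0=None
for th in np.linspace(a0,0,21):
    q=H+ax*(-np.sin(th)*r)+[0,0,np.cos(th)*r]
    if p0 is not None: print(np.round((q-p0)/.15,3).tolist(),round(th,2),q.round(3))
    p0=q
E
```

```text
eef_pos: [0.439, -0.0055, 0.0633]
contact_force: [0.1, -0.9, 0.5]
time: 40.02
eef_pos: [0.4413, -0.0061, 0.0665]
tcp_rot: [0.995, 0.063, 0.081, -0.006]
contact_force: [-1.8, -0.2, 7.1]
opening: 0.387
finger_force: 36.7
0.19076570659720185 1.494711315184995
[0.011, 0.001, 0.094] 1.42 [ 0.443 -0.006  0.081]
[0.018, 0.002, 0.093] 1.35 [ 0.446 -0.005  0.095]
[0.024, 0.003, 0.092] 1.27 [ 0.449 -0.005  0.108]
[0.031, 0.004, 0.09] 1.2 [ 0.454 -0.004  0.122]
[0.038, 0.005, 0.087] 1.12 [ 0.46  -0.003  0.135]
[0.044, 0.006, 0.084] 1.05 [ 0.466 -0.003  0.148]
[0.05, 0.006, 0.08] 0.97 [ 0.474 -0.002  0.16 ]
[0.056, 0.007, 0.076] 0.9 [ 0.482 -0.001  0.171]
[0.062, 0.008, 0.072] 0.82 [0.491 0.001 0.182]
[0.067, 0.008, 0.067] 0.75 [0.501 0.002 0.192]
[0.071, 0.009, 0.062] 0.67 [0.512 0.003 0.201]
[0.076, 0.01, 0.056] 0.6 [0.523 0.005 0.21 ]
[0.08, 0.01, 0.051] 0.52 [0.535 0.006 0.217]
[0.083, 0.011, 0.044] 0.45 [0.548 0.008 0.224]
[0.086, 0.011, 0.038] 0.37 [0.561 0.009 0.23 ]
[0.089, 0.011, 0.031] 0.3 [0.574 0.011 0.234]
[0.091, 0.011, 0.025] 0.22 [0.588 0.013 0.238]
[0.093, 0.012, 0.018] 0.15 [0.602 0.014 0.241]
[0.094, 0.012, 0.011] 0.07 [0.616 0.016 0.242]
[0.094, 0.012, 0.004] 0.0 [0.63  0.018 0.243]
```

```bash
python3 -m handwheel '[0,0,0,0,0,0,0,0,0,0,0,0,-0.01,0,-0.05,0,0,0,0,0,-0.05,0,0,0,0,0,0,0,0,0]' 0.65 | grep -E "eef|cont"
python3 -m handwheel '[0,0,0,0,0,0,0,0,0,0,0,0]' | grep -E "eef|cont"
python3 -m handwheel '[0,0,0,0,0,0,0,0,0,0,0,0,0,0,0,0,0,0,0,0,0,0,0,0,0,0,0,0,0,0]' 0 40
python3 - <<'E'
from h import *
p=ctrl.get_state()["eef_pos"]; ax=np.array([.992,.125,0]); H=np.array([.630,.018,.047]); v=H-p; X=v@ax; Z=p[2]-H[2]; r=np.hypot(X,Z); a0=np.arctan2(X,Z); print(r,a0)
E
```

```text
eef_pos: [0.4353, -0.0049, 0.0461]
contact_force: [-0.2, -0.1, -0.3]
eef_pos: [0.4367, -0.0053, 0.0477]
contact_force: [-0.4, 0.3, 0.0]
time: 41.02
eef_pos: [0.4373, -0.0066, 0.0486]
tcp_rot: [0.995, 0.063, 0.078, -0.005]
contact_force: [-2.5, -5.5, 0.6]
opening: 0.393
finger_force: 41.0
0.19420418041486753 1.5627340893699848
```

```bash
python3 -m handwheel '[0,0,0.05,0,0,0,0.004,0.001,0.101,0,0,0,0.012,0.002,0.101,0,0,0,0.02,0.002,0.1,0,0,0,0.027,0.003,0.098,0,0,0]' | grep -E "eef|cont|open"
python3 -m handwheel '[0.035,0.004,0.095,0,0,0,0.042,0.005,0.092,-0.001,0.01,0,0.049,0.006,0.089,-0.001,0.01,0,0.056,0.007,0.084,-0.001,0.01,0,0.062,0.008,0.08,-0.001,0.01,0]' | grep -E "eef|cont|open"
python3 -m handwheel '[0.068,0.009,0.075,-0.001,0.01,0,0.074,0.009,0.069,-0.001,0.01,0,0.079,0.01,0.063,-0.001,0.01,0,0.084,0.011,0.056,-0.001,0.01,0,0.088,0.011,0.03,-0.001,0.01,0]' | grep -E "eef|cont|open"
python3 -m handwheel '[0.091,0.012,0.03,0,0.01,0,0.094,0.012,0.02,0,0.01,0]' | grep -E "eef|cont|open"
```

```text
eef_pos: [0.4495, -0.0051, 0.117]
contact_force: [17.6, -1.4, -15.0]
opening: 0.387
eef_pos: [0.4846, -0.0007, 0.1792]
contact_force: [18.4, -3.8, -26.3]
opening: 0.393
eef_pos: [0.5396, 0.0061, 0.2219]
contact_force: [-5.6, -6.4, -1.6]
opening: 0.395
eef_pos: [0.568, 0.0095, 0.2324]
contact_force: [-7.7, -4.3, 4.9]
opening: 0.39
```

```bash
python3 -m handwheel '[0.09,0.012,0.02,0,0,0,0.09,0.012,0.012,0,0,0,0.08,0.01,0.006,0,0,0,0.06,0.008,0.002,0,0,0,0.05,0.006,0,0,0,0]' | grep -E "eef|cont|open"
python3 -m handwheel '[0.04,0.005,0,0,0,0,0.03,0.004,0,0,0,0,0,0,0,0,0,0]' | grep -E "eef|cont|open"
```

```text
eef_pos: [0.6248, 0.0166, 0.2399]
contact_force: [-3.8, -4.8, 3.8]
opening: 0.394
eef_pos: [0.63, 0.0173, 0.2397]
contact_force: [-23.2, -7.2, 12.4]
opening: 0.387
```

```bash
python3 -m handwheel '[0.03,0.004,0,0,0,0,0,0,0,0,0,0]' | grep -E "eef|cont|open"
python3 -m handwheel '[0,0,0,0,0,0,0,0,0,0,0,0,0,0,0,0,0,0,0,0,0.15,0,0,0,0,0,0.25,0,0,0]' 0.7 | grep -E "eef|cont|open"
python3 -m handwheel '[0,0,0.2,0,0,0,0,-0.1,0.1,0,0,0,0,0,0,0,0,0,0,0,0,0,0,0]' | grep -E "eef"
python3 - <<'E'
from h import *
im,d,c=grab("wrist"); cv2.imwrite("pics/w17.png",im); st()
P=cloud(im,d,c,"wrist"); m=hsvmask(im,"red")>0; ax=np.array([.992,.125])
q=P[m]; q=q[(q[:,2]>.215)&(q[:,2]<.258)&(abs(q[:,1]-.018)<.05)]
print("tab top",np.percentile(q[q[:,2]>.246],[2,50,98],axis=0).round(4).tolist(),len(q))
it,dt,ct=grab("top"); P=cloud(it,dt,ct,"top"); X=P[...,:2]@ax
m=(P[...,2]>.18)&(P[...,2]<.205); m[:100]=0;m[215:]=0;m[:,:200]=0;m[:,325:]=0
print(rectof(P[m])); cv2.imwrite("pics/t17.png",it)
i2,d2,c2=grab("side"); cv2.imwrite("pics/s17.png",cv2.resize(i2[130:350,180:400],None,fx=2.6,fy=2.6))
# lever ball from top and side by rays
import numpy as np
L=[]
for n,i_,c_,roi in(("top",it,ct,(340,190,365,212)),("side",i2,c2,(318,240,342,262)),("wrist",im,c,(0,100,110,200))):
    mm=hsvmask(i_,"red"); k=np.zeros_like(mm); k[roi[1]:roi[3],roi[0]:roi[2]]=mm[roi[1]:roi[3],roi[0]:roi[2]]
    kk,l,s,ce=cv2.connectedComponentsWithStats(k)
    if kk<2: continue
    j=1+np.argmax(s[1:,4]); print(n,s[j],ce[j]); L.append(ray(c_,n,*ce[j]))
A=sum(np.eye(3)-np.outer(d/np.linalg.norm(d),d/np.linalg.norm(d)) for o,d in L); b=sum((np.eye(3)-np.outer(d/np.linalg.norm(d),d/np.linalg.norm(d)))@o for o,d in L)
print("ball",np.linalg.solve(A,b))
E
```

```text
eef_pos: [0.6307, 0.0174, 0.2395]
contact_force: [-35.6, -8.8, 15.8]
opening: 0.389
eef_pos: [0.6382, 0.021, 0.2935]
contact_force: [0.5, -0.9, -0.6]
opening: 0.703
eef_pos: [0.6409, 0.0054, 0.3451]
{'time': 44.067, 'qpos': [-0.152, 0.166, 1.551, 0.007, 1.445, 1.293], 'eef_pos': [0.64, 0.006, 0.343], 'tcp_rot': [0.998, 0.063, -0.009, -0.005], 'contact_force': [-0.419, 0.191, -0.242], 'opening': 0.698, 'finger_force': 0.0}
tab top [[0.625, 0.0027, 0.2469], [0.6326, 0.0184, 0.2508], [0.6387, 0.034, 0.2524]] 1323
(array([740.3,  30.4]), array([280.3, 236.4]), np.float32(-82.9))
top [351 197   7   7  39] [353.92307692 199.8974359 ]
side [326 248   8   8  49] [329.67346939 251.42857143]
wrist [ 31 148  35  30 740] [ 50.02027027 163.23513514]
ball [ 0.62648233 -0.17836525  0.31401123]
```

View pics/s17.png

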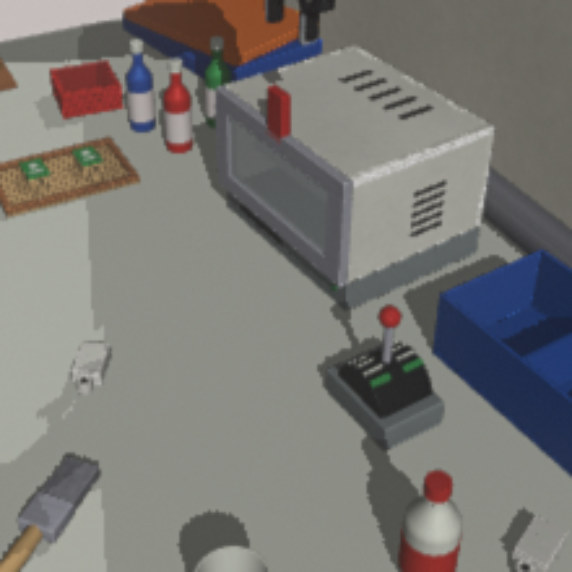

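The side picture shows the door shut, with both green tags in the tray and the lever nearly upright with its ball at (390,317). Now the lever's measurements.

```bash
cat > lev.py <<'E'
from h import *
def tri(L):
    u=[d/np.linalg.norm(d) for o,d in L]; M=[np.eye(3)-np.outer(x,x) for x in u]; return np.linalg.solve(sum(M),sum(m@o for m,(o,d) in zip(M,L)))
def ball(views=("top","side")):
    L=[];D={}
    for n in views:
        im,d,c=grab(n); D[n]=(im,d,c); P=cloud(im,d,c,n); mm=hsvmask(im,"red")
        kk,l,s,ce=cv2.connectedComponentsWithStats(mm)
        for j in range(1,kk):
            p=np.median(P[l==j],0)
            if s[j,4]>15 and .55<p[0]<.66 and -.36<p[1]<-.2 and p[2]>.09: print(n,s[j],p.round(3)); L.append(ray(c,n,*ce[j])); break
    return tri(L) if len(L)>1 else None,D
def greens(D):
    for n,(im,d,c) in D.items():
        P=cloud(im,d,c,n); kk,l,s,ce=cv2.connectedComponentsWithStats(hsvmask(im,"green"))
        for j in range(1,kk):
            p=np.median(P[l==j],0)
            if s[j,4]>8 and .55<p[0]<.67 and -.36<p[1]<-.2: print("green",n,s[j,4],ce[j].round(),p.round(4))
E
python3 - <<'E'
from lev import *
b,D=ball(("top","side","wrist")); print("ball",b.round(4)); greens(D)
for n in("top","wrist"):
    im,d,c=D[n]; P=cloud(im,d,c,n)
    m=(P[...,2]>.028)&(P[...,2]<.075)&(P[...,0]>.54)&(P[...,0]<.68)&(P[...,1]<-.2)&(P[...,1]>-.36); print(n,rectof(P[m]))
    m&=(P[...,2]<.038); print(n,"box top",rectof(P[m]))
st()
E
```

```text
top [351 197   7   7  39] [ 0.608 -0.277  0.136]
side [326 248   8   8  49] [ 0.604 -0.283  0.135]
wrist [489 228  15  18 197] [ 0.612 -0.27   0.139]
ball [ 0.6082 -0.2781  0.1295]
green top 11 [355. 194.] [ 0.6387 -0.2922  0.0672]
green top 29 [356. 208.] [ 0.5906 -0.2961  0.0657]
green side 25 [338. 270.] [ 0.6297 -0.2945  0.066 ]
green side 26 [326. 276.] [ 0.5873 -0.2984  0.0659]
green wrist 54 [484. 206.] [ 0.6332 -0.2918  0.068 ]
green wrist 39 [478. 235.] [ 0.5877 -0.2953  0.0683]
top (array([ 609.2, -278. ]), array([110.2,  79.5]), np.float32(-85.1))
top box top (array([ 609.2, -278. ]), array([110.2,  79.5]), np.float32(-85.1))
wrist (array([ 609.9, -275.6]), array([111.2,  80.1]), np.float32(-84.5))
wrist box top (array([ 609.9, -275.6]), array([111.2,  80.1]), np.float32(-84.5))
{'time': 44.317, 'qpos': [-0.151, 0.167, 1.552, 0.006, 1.445, 1.292], 'eef_pos': [0.64, 0.006, 0.342], 'tcp_rot': [0.998, 0.063, -0.01, -0.005], 'contact_force': [-0.431, -0.295, -0.1], 'opening': 0.705, 'finger_force': 0.0}
```

```bash
python3 -m handwheel '[-0.026,-0.237,-0.05,0,0,-0.003,-0.026,-0.237,-0.05,0,0,-0.003,-0.026,-0.237,-0.05,0,0,-0.003,-0.026,-0.237,-0.05,0,0,-0.003,-0.026,-0.237,-0.05,0,0,-0.003]' 0.6 | grep -E "eef|open"
python3 -m handwheel '[-0.026,-0.237,-0.05,0,0,-0.003,-0.026,-0.237,-0.05,0,0,-0.003,-0.026,-0.237,-0.05,0,0,-0.003,0,0,-0.2,0,0,0,0,0,-0.2,0,0,0]' | grep -E "eef|open"
python3 -m handwheel '[0,0,0,0,0,0,0,0,0,0,0,0,0,0,0,0,0,0]' | grep -E "eef|open"
python3 - <<'E'
from lev import *
need([.609,-.277,.131],95)
b,D=ball(("top","side","wrist")); print(b)
E
```

```text
eef_pos: [0.6203, -0.1732, 0.3055]
opening: 0.602
eef_pos: [0.6093, -0.2817, 0.2245]
opening: 0.603
eef_pos: [0.6097, -0.2786, 0.2253]
opening: 0.601
t=45.40 shift [-0.005  0.011 -0.629] |0.63| turn [-0.006 -0.011 -0.001] min rows 2.3
side [326 248   8   8  49] [ 0.604 -0.283  0.135]
wrist [261 202  33  33 869] [ 0.613 -0.275  0.14 ]
[ 0.60867661 -0.27548386  0.12707316]
```

```bash
python3 -m handwheel '[-0.005,0.015,-0.2,-0.006,-0.011,0,0,0,-0.2,0,0,0,0,0,-0.2,0,0,0,0,0,0,0,0,0,0,0,0,0,0,0]' | grep -E "eef|cont"
python3 -m handwheel '[0,0,0,0,0,0,0,0,0,0,0,0,0,0,0,0,0,0,0,0,0,0,0,0,0,0,0,0,0,0]' 0 25
python3 - <<'E'
from h import *
st()
E
```

```text
eef_pos: [0.608, -0.2759, 0.1337]
contact_force: [0.9, 1.1, -0.1]
time: 46.38
eef_pos: [0.6102, -0.2776, 0.138]
tcp_rot: [0.999, 0.044, 0.002, 0.001]
contact_force: [-0.2, 0.5, 6.7]
opening: 0.256
finger_force: 24.4
{'time': 46.383, 'qpos': [-0.578, 0.379, 1.674, 0.0, 1.083, 0.904], 'eef_pos': [0.61, -0.278, 0.138], 'tcp_rot': [0.999, 0.044, 0.002, 0.001], 'contact_force': [-0.184, 0.483, 6.737], 'opening': 0.256, 'finger_force': 24.449}
```

```bash
python3 -m handwheel '[0.005,-0.06,-0.003,0,0,0,0.005,-0.059,-0.008,0,0,0,0.005,-0.058,-0.013,0,0,0,0.005,-0.057,-0.018,0,0,0,0.005,-0.055,-0.023,0,0,0]' | grep -E "eef|cont"
python3 -m handwheel '[0,0,0,0,0,0,0,0,0,0,0,0,0,0,0,0,0,0]' | grep -E "eef|cont"
python3 - <<'E'
from lev import *
b,D=ball(("top","side","wrist")); print(b); greens(D)
cv2.imwrite("pics/s18.png",cv2.resize(D["side"][0][225:315,270:390],None,fx=5,fy=5,interpolation=2))
st()
E
```

```text
eef_pos: [0.6134, -0.3199, 0.1254]
contact_force: [3.5, 4.5, 4.5]
eef_pos: [0.6134, -0.321, 0.1251]
contact_force: [5.4, 0.9, 1.1]
side [336 260   4   8  21] [ 0.604 -0.323  0.126]
wrist [ 254  257   51   51 2131] [ 0.619 -0.319  0.13 ]
[ 0.60968379 -0.3181245   0.11660922]
green side 29 [326. 276.] [ 0.5892 -0.2974  0.0656]
green wrist 594 [235. 204.] [ 0.6334 -0.2921  0.0681]
green wrist 77 [236. 257.] [ 0.6003 -0.2941  0.0687]
{'time': 47.2, 'qpos': [-0.628, 0.437, 1.62, 0.0, 1.08, 0.855], 'eef_pos': [0.613, -0.321, 0.125], 'tcp_rot': [0.999, 0.044, 0.002, 0.001], 'contact_force': [5.183, 0.116, 1.763], 'opening': 0.256, 'finger_force': 28.021}
```

```bash
python3 -m handwheel '[0,0,0,0,0,0,0,0,0,0,0,0,0,0,0,0,0,0,0,0,0.15,0,0,0,0,0,0.25,0,0,0]' 0.6 | grep -E "eef|cont"
python3 -m handwheel '[0,0,0.27,0,0,0,0,0,0.27,0,0,0,0,0.2,0.1,0,0,0,0,0.2,0.1,0,0,0,0,0.2,0,0,0,0]' | grep -E "eef|cont"
python3 -m handwheel '[0,0,0,0,0,0,0,0,0,0,0,0,0,0,0,0,0,0]' | grep -E "eef|cont"
python3 - <<'E'
from lev import *
b,D=ball(("top","side","wrist")); print(b); greens(D)
by=np.array([-.087,.996]); off=(b[:2]-[.6095,-.277])@by; print("angle",np.arctan2(-off,b[2]-.03))
for n in D:
    if n!="wrist": print(n)
it,dt,ct=D["top"]
for roi in((150,225,205,258),(150,255,205,280)): print(blob("top",it,ct,"green",.024,roi))
P=cloud(it,dt,ct,"top"); m=(P[...,2]>.18)&(P[...,2]<.205); m[:100]=0;m[215:]=0;m[:,:200]=0;m[:,325:]=0; print(rectof(P[m]))
w=D["wrist"][0]; cv2.imwrite("pics/w19.png",w)
E
```

```text
eef_pos: [0.6085, -0.3183, 0.1778]
contact_force: [0.1, 0.2, -1.2]
eef_pos: [0.6128, -0.2307, 0.3002]
contact_force: [0.8, 0.4, 0.5]
eef_pos: [0.6116, -0.2303, 0.2946]
contact_force: [-1.2, 0.2, 0.7]
side [336 260   9   8  54] [ 0.607 -0.328  0.126]
wrist [360 189  24  23 441] [ 0.616 -0.316  0.13 ]
[ 0.61279159 -0.32059219  0.11778436]
green top 9 [356. 198.] [ 0.6218 -0.2926  0.0646]
green side 15 [339. 270.] [ 0.6318 -0.2959  0.066 ]
green side 27 [326. 276.] [ 0.5889 -0.299   0.0663]
green wrist 155 [338. 168.] [ 0.6337 -0.2922  0.0681]
green wrist 151 [336. 206.] [ 0.5904 -0.2959  0.068 ]
angle 0.46193292605262226
top
side
((array([476.8, 343.7]), array([46.3, 31.7]), np.float32(-89.8)), array([174., 240.]))
((array([396.1, 343.2]), array([49.5, 31.4]), np.float32(-89.8)), array([173., 263.]))
(array([740.1,  30.4]), array([280.3, 236.4]), np.float32(-83.0))
```

View pics/w19.png

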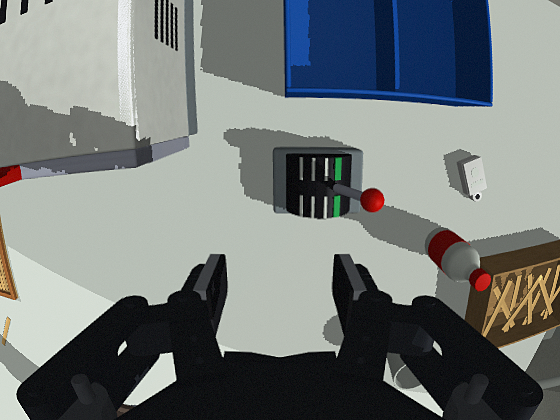

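The picture shows the lever rod, ball at (372,200), passing between the two green marks (338,168) and (336,206). The angle measures 0.46, close to the mark's 0.45. The door is shut and nothing is touched, so I hand in.

```bash
python3 -c "
from plant import ctrl
print(ctrl.sign_off())"
```

```text
the job is handed in; nothing more can be done
None
```

I handed in the job with both dry tags flat in the tray, all three wet tags in the rack (one per bay, ears to the door, 3–5° off the bay line, last checked before I shut the door), the door shut, then the fan lever at about 0.46 rad (green mark 0.45); no result was shown.

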